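# Scrap the cracked guard and old strip, log both on the lever tally

## Task

Unclip the cracked black bumper guard from its rail by lifting it straight up past the two sprung catches, and put it and the old yellow grommet strip into the steel scrap bin at the far edge of the bench. When both are in the bin, log the two pieces on the tally: swing its red-knobbed sprung lever all the way to its stop and release it so that it springs right back, twice. Turn the dial with its lever only, never by touching the dial, and leave the new grey strip and the awl where they lie.

Things in the scene. Friction and masses are not known exactly. Their poses are not given: they have to be found in the camera images.
- rail: Fixed clip rail, left or right on the bench, yaw varies: aluminium foot 70 x 230 x 12 mm (long axis y), on it a steel bar 10 mm wide, 112 mm long, top 34 mm above the bench; at each end a blue post (top 46 mm up, inner face 84 mm from the centre) with a sprung brass catch nose. Origin: centre of the underside, z up
- guard: Cracked black bumper guard, 60 g: inverted channel 24 mm wide (x), 120 long (y; 140 over its end beads), 26 high. Origin: centre of underside, z up. At the start it straddles the rail bar, lengthwise, underside 14 mm above the bench (2 mm above the rail's foot). Catches at both ends hold it: a straight upward pull of about 10 N snaps it free within 10 mm; clear after 40 mm. Grip across its middle
- old_strip: Old yellow plastic grommet strip, 30 g (varies), loose on the bench: base 14 mm wide (its x), 110 mm long (its y), 6 mm thick, with five barrels 7 mm in diameter standing 10 mm up from it. Origin: centre of the underside, z up
- new_strip: New grey grommet strip, the same shape as the old one, loose on the bench; not to be moved. Old and new may lie either way round. Origin: centre of the underside
- awl: Starting awl lying on the bench, wooden handle 20 mm thick and 75 mm long with a 70 mm steel spike along its +y; not to be moved. Origin: under the centre of the handle
- tally: Fixed lever tally, on the other side of the bench from the rail, yaw varies: green housing 110 x 110 x 40 mm (feet reach 75 mm to either side in y), a white dial with pins on top, above it a lever. Origin: centre of the underside, z up, on the upright axis of dial and lever
- tally_lever (a joint): Lever swing, rad: 0 at rest (sprung), 1.1 at its stop, counter-clockwise from above. In the tally's frame the arm points at angle pi - 0.55 + value from +x, so mid-swing is the tally's -x. It takes 2 N at the knob at rest, 5 N at the stop; released, it springs back to 0 within 1 s
- lever_knob (a point): Centre of the top of the red upright knob at the lever's end: a post 14 mm in diameter and 36 mm tall, 78 mm from the tally's axis, its top 105 mm above the bench; the flat 14 mm wide lever arm it stands on has its top 69 mm above the bench and ends 8 mm beyond the knob's centre
- tally_dial (a joint): Turn of the dial in rad, 0 at the start, counter-clockwise. A ratchet under the lever carries it on by one eighth turn (0.785) for each full stroke: the first 0.315 rad of a stroke is idle, the rest carries the dial; it stays put while the lever returns. The lever must return to below about 0.05 to take the next notch
- dial_disc: White dial of the tally, 86 mm in diameter with eight pins, 5 mm in diameter, and one red mark, top face 46.5 mm above the bench, pins to 55 mm; it lies under the lever and must not be touched. Origin on its axis at its underside
- scrap_bin (a joint): Lean of the scrap bin away from the bench, rad: 0 upright to 0.45; a stiff friction hinge along its lower back edge holds it. Open steel box 140 mm (x, away from the bench) x 260 mm (y, along the edge) x 110 mm deep, walls 4 mm, outside the bench's far edge (edge at x = 0.56)
- bin_mouth (a point): Centre of the bin's open mouth, at rim height; z along the bin's depth outward, x away from the bench. It is 5 to 35 mm below the bench top
- bin_floor (a point): Centre of the bin's inner floor, same axes as bin_mouth, 106 mm below it

How it is judged:
By the outcome, as a careful person would: the job done as asked, in the order asked, and still so for the second after the job is handed in, with the robot touching nothing.
It also fails if it takes over 72 s, if anything falls off the work surface, if the arm or the gripper's body presses on something with over 40 N, if the wrist force passes 120 N, or if a joint passes its speed limit or range.

## Robot

A 6-joint arm with a two-finger parallel gripper is mounted at the origin on the work surface. World frame = base frame: x ahead of the robot, y to its left, z up, the work surface at z = 0. Lengths are in m, angles in rad, forces in N, time in s.
With the tool pointing down it reaches from about 0.375 to 0.9 m from the base axis. Payload 3.1 kg.
Tool frame: the origin (TCP) lies at the very end of the fingers, on their centre line; the grasp point (between the pads) lies 19 mm behind it; z points along the fingers, y is the direction in which the jaws open and shut (so a half turn about z gives the same grasp; the last joint's range is limited). The gripper opens to 87 mm and grips with 3 to 60 N. Pads are 19 mm wide; open, the fingers measure 117 mm over their backs; the gripper's body (75 mm by 190 mm) begins 51 mm behind the grasp point.
Start: joints at [-1.296, 0.527, 1.433, -0, 1.181, -0.178], TCP at [0.273, -0.562, 0.223] pointing down, gripper open.
Joint ranges: [-3.08, 3.08], [-0.75, 2.2], [0.22, 2.44], [-1.43, 4.57], [0, 2.65], [-2.85, 2.85]. Speed limits (rad/s): [2.79, 2.79, 3.14, 3.14, 3.14, 3.14].

## Interface

Orientations are given as a unit quaternion [x, y, z, w].
In Python, from rig import robot gives the robot as it stands. The module is installed in compiled form; this text tells all that it offers.
- The arm moves only by the tool send_rows, never from a script. Its argument "deltas" is a list of rows, each an object of numbers: "tx", "ty", "tz": the shift along the tool's x, y, z in cm; "rx", "ry", "rz": the turn, a rotation vector about the tool's x, y, z in rad. A call has 1 to 5 rows; each row is the pose to reach, as a shift and turn from the pose commanded when the call began, along the tool's axes at that moment; what a row does not reach only later rows make up. A row lasts 1/12 s, in which the tool goes at most 41.7 mm and 7.16 degrees, less where a joint would pass 70% of its speed; a pose out of reach is approached as far as the arm can. A call with a gripper value outside its range is refused whole. "claw" is the finger opening in cm, from 0 to 8.7, set as the call begins (left out, the last holds). The fingers move at their own pace and stop on an object; "squeeze" is the grip in N (left out, the last holds). Time passes only in rows, so rows that repeat a pose let the fingers close. It gives the time, the measured TCP pose, the force and the opening at its end, in the units of the state.
- robot.get_obs(): the state, without advancing time (a new reading comes with each control period).
- robot.camera(name): name is "scene" or "side" or "wrist"; returns a dict with "color" (420x560x3 uint8, red, green, blue), "z_map" (420x560 float32, m along the optical axis (not along the pixel's ray), 0 where there is no reading), "intrinsics" (3x3 intrinsics, pixels), "R" (3x3) and "t" (3): a world point X has camera coordinates R X + t; the wrist camera has in their place "tool_from_camera" (4x4, takes a point from camera to tool coordinates, whose origin is the TCP and whose axes are the flange's). Camera axes: x right, y down, z forward; pixel columns grow to the right and rows downward; lengths in m; the calibration is good to about 2 mm. A picture is of the moment at which its call begins: read the wrist's pose just before it.
- robot.hand_in(): hands the job in, once; it reports no verdict.
Trained networks look in the newest picture that a camera, given by its name, has taken for a name from the list of things; names that differ only in an ending like _2 or _b are one class to them, and where a whole thing is asked for, a point or a joint stands for the part that bears it (a point fixed in the world has none). Each returns a list of dicts, best first, with "p" (0 to 1); they miss things now and then, are a little off and sometimes report something else, mostly with a low value. They report only what shows in the picture. A call takes as long as a camera call.
- robot.outline_of(label, camera): "pixels" (420x560 bool, what is visible of it) and "xy" ([column, row] in pixels, amid what is visible of it).
- robot.tip_of(label, camera): "xy" ([column, row] in pixels: a listed point, or the origin of a listed thing).
The state is a dict: "time": time; "q": joint angles; "joint_velocities": joint speeds; "joint_torque": joint torques, N m; "position": TCP position; "tool_rot": TCP orientation; "ft_force": force on the tool from outside, world axes, zero at the start; "moment": the same for the moment, N m; "grip_width": finger opening in m.
Only numpy, scipy, OpenCV 4.12 (cv2) and the standard library are available. Lean on these libraries where they do the work, as an engineer would, in place of code of your own. Each camera call takes 0.05 s, during which the arm holds its last target.

## Working session

There is one attempt and no reset: what is moved stays moved. The work goes in short steps, Python scripts to look and compute and a tool call to move; the robot and the scene stay as the last step left them, time stands still between calls to the robot, and variables do not carry over. Pictures are saved under pics/ and viewed, and the job is handed in when it is done.

Besides the shell and the picture viewer there is one more tool, called after ">>>" as name(argument=value, ...), one argument or row to a line, values as JSON. send_rows: Moves the arm, as the interface text tells. Its arguments: {"type":"object","properties":{"deltas":{"type":"array","items":{"type":"object","properties":{"tx":{"type":"number"},"ty":{"type":"number"},"tz":{"type":"number"},"rx":{"type":"number"},"ry":{"type":"number"},"rz":{"type":"number"}}}},"claw":{"type":"number"},"squeeze":{"type":"number"}},"required":["deltas"]}

```bash
mkdir -p pics; ls; cat > h.py <<'E'
import numpy as np, cv2
from rig import robot
from scipy.spatial.transform import Rotation as Ro
def save(c,name): cv2.imwrite('pics/'+name,c['color'][:,:,::-1])
def campose(c,obs=None):
    # returns world_from_cam R,t
    if 'R' in c:
        R=np.array(c['R']);t=np.array(c['t']); return R.T,-R.T@t
    T=np.array(c['tool_from_camera']); Rt=Ro.from_quat(obs['tool_rot']).as_matrix()
    return Rt@T[:3,:3], Rt@T[:3,3]+np.array(obs['position'])
def cloud(c,obs=None):
    R,t=campose(c,obs);K=np.array(c['intrinsics']);z=c['z_map']
    v,u=np.mgrid[:z.shape[0],:z.shape[1]]
    P=np.stack([(u-K[0,2])/K[0,0]*z,(v-K[1,2])/K[1,1]*z,z],-1)
    W=P@R.T+t; W[z<=0]=np.nan
    return W
def rect(P):
    r=cv2.minAreaRect(P[:,:2].astype(np.float32)*1000); return r
E
python3 - <<'E'
from h import *
o=robot.get_obs(); print({k:np.round(v,3) for k,v in o.items()})
names=['rail','guard','old_strip','new_strip','awl','tally','tally_lever','scrap_bin','dial_disc']
for cam in ['scene','side','wrist']:
    o=robot.get_obs();c=robot.camera(cam);save(c,cam+'0.png');W=cloud(c,o)
    print(cam,c['intrinsics'][0],campose(c,o)[1])
    for n in names:
        for d in robot.outline_of(n,cam)[:2]:
            m=d['pixels'];P=W[m];P=P[~np.isnan(P[:,0])]
            if len(P)<10: continue
            print(n,round(d['p'],2),np.round(d['xy']),len(P),'med',np.round(np.median(P,0),3),'zmax',np.round(np.percentile(P[:,2],[2,98]),3),'rect',[np.round(x,0) for x in rect(P)])
    for n in ['lever_knob','bin_mouth','bin_floor']+names:
        for d in robot.tip_of(n,cam)[:2]:
            u,v=np.round(d['xy']).astype(int)
            print(n,round(d['p'],2),(u,v), np.round(W[v,u],3) if 0<=u<560 and 0<=v<420 else '')
E
```

```text
pics
{'time': np.float64(0.0), 'q': array([-1.297,  0.528,  1.434,  0.   ,  1.181, -0.178]), 'joint_velocities': array([-0.   , -0.002, -0.002,  0.   ,  0.001, -0.001]), 'joint_torque': array([-2.0000e-03, -4.4005e+01, -1.7659e+01,  6.3000e-02,  5.8000e-02,
       -0.0000e+00]), 'position': array([ 0.273, -0.561,  0.222]), 'tool_rot': array([ 0.974,  0.224, -0.   , -0.001]), 'ft_force': array([-0.368, -0.795,  1.038]), 'moment': array([ 0.039, -0.002,  0.054]), 'grip_width': np.float64(0.087)}
scene [437.38311432   0.         281.34423591] [1.16502674 0.22935067 0.83302859]
rail 0.67 [162. 183.] 1464 med [ 0.477 -0.298  0.013] zmax [0.    0.047] rect [array([ 452., -322.]), array([104., 256.]), np.float64(7.0)]
guard 0.95 [159. 178.] 616 med [ 0.465 -0.309  0.037] zmax [0.015 0.043] rect [array([ 444., -321.]), array([ 70., 151.]), np.float64(8.0)]
old_strip 0.82 [227. 212.] 215 med [ 0.519 -0.095  0.006] zmax [0.002 0.018] rect [array([518., -96.]), array([109.,  16.]), np.float64(82.0)]
new_strip 0.67 [293. 231.] 247 med [0.515 0.076 0.006] zmax [0.001 0.017] rect [array([510.,  76
[... 1235 characters left out ...]
.84 (np.int64(264), np.int64(302)) [ 0.648  0.036 -0.128]
rail 0.68 (np.int64(159), np.int64(184)) [ 0.47  -0.311  0.013]
guard 0.73 (np.int64(162), np.int64(180)) [ 0.468 -0.3    0.028]
old_strip 0.55 (np.int64(228), np.int64(217)) [ 0.518 -0.099  0.005]
old_strip 0.55 (np.int64(159), np.int64(185)) [ 0.475 -0.309  0.014]
new_strip 0.5 (np.int64(294), np.int64(232)) [0.514 0.072 0.003]
awl 0.79 (np.int64(266), np.int64(201)) [ 0.434 -0.026  0.001]
tally 0.87 (np.int64(412), np.int64(232)) [0.464 0.342 0.043]Traceback (most recent call last):
  File "<stdin>", line 13, in <module>
ValueError: it knows: awl, bin_floor, bin_mouth, dial_disc, guard, lever_knob, new_strip, old_strip, rail, tally
```

```bash
python3 - <<'E'
from h import *
names=['rail','guard','old_strip','new_strip','awl','tally','tally_lever','scrap_bin','dial_disc']
for cam in ['side','wrist']:
    o=robot.get_obs();c=robot.camera(cam);save(c,cam+'0.png');W=cloud(c,o)
    print(cam,c['intrinsics'][0],campose(c,o)[1])
    for n in names:
        for d in robot.outline_of(n,cam)[:2]:
            m=d['pixels'];P=W[m];P=P[~np.isnan(P[:,0])]
            if len(P)<10: continue
            print(n,round(d['p'],2),np.round(d['xy']),len(P),'med',np.round(np.median(P,0),3),'zmax',np.round(np.percentile(P[:,2],[2,98]),3),'rect',[np.round(x,0) for x in rect(P)])
    for n in ['lever_knob','bin_mouth','bin_floor','rail','guard','old_strip','new_strip','awl','tally']:
        for d in robot.tip_of(n,cam)[:2]:
            u,v=np.round(d['xy']).astype(int)
            print(n,round(d['p'],2),(u,v), np.round(W[v,u],3) if 0<=u<560 and 0<=v<420 else '')
E
```

```text
side [464.40726577   0.         281.14374144] [0.09895521 0.85369589 0.61423956]
rail 0.6 [352. 167.] 927 med [ 0.444 -0.261  0.012] zmax [-0.     0.046] rect [array([ 460., -321.]), array([ 75., 261.]), np.float64(11.0)]
guard 0.45 [354. 155.] 207 med [ 0.454 -0.308  0.039] zmax [0.012 0.042] rect [array([ 462., -318.]), array([ 33., 148.]), np.float64(11.0)]
old_strip 0.51 [299. 193.] 171 med [ 0.514 -0.094  0.005] zmax [-0.001  0.016] rect [array([517., -96.]), array([112.,  22.]), np.float64(85.0)]
new_strip 0.74 [274. 225.] 195 med [0.507 0.084 0.006] zmax [-0.001  0.017] rect [array([513.,  74.]), array([ 16., 117.]), np.float64(17.0)]
awl 0.63 [326. 210.] 147 med [ 0.419 -0.029  0.016] zmax [0.008 0.02 ] rect [array([421., -30.]), array([17., 88.]), np.float64(7.0)]
tally 0.79 [249. 312.] 4054 med [0.408 0.377 0.04 ] zmax [0.004 0.094] rect [array([419., 355.]), array([153., 131.]), np.float64(5.0)]
tally 0.7 [260. 302.] 583 med [0.376 0.365 0.07 ] zmax [0.037 0.105] rect [array([381., 348.]), array([ 48., 100.]), np.float64(66.0)]
tally_lever 0.83 [261. 300.] 495 med [0.373 0
[... 752 characters left out ...]
p.int64(244)) [0.555 0.171 0.   ]
bin_floor 0.34 (np.int64(300), np.int64(196)) [ 0.513 -0.078  0.004]
rail 0.8 (np.int64(352), np.int64(167)) [ 0.427 -0.217  0.046]
guard 0.45 (np.int64(356), np.int64(159)) [ 0.443 -0.298  0.031]
old_strip 0.6 (np.int64(300), np.int64(196)) [ 0.513 -0.078  0.004]
old_strip 0.42 (np.int64(273), np.int64(225)) [0.509 0.074 0.007]
new_strip 0.49 (np.int64(274), np.int64(226)) [0.505 0.077 0.008]
awl 0.57 (np.int64(272), np.int64(226)) [0.509 0.08  0.008]
awl 0.53 (np.int64(326), np.int64(213)) [ 0.416 -0.015  0.019]
tally 0.94 (np.int64(248), np.int64(315)) [0.394 0.379 0.048]
wrist [335.61942331   0.         281.3946344 ] [ 0.34153808 -0.52967613  0.38626468]
```

View pics/scene0.png

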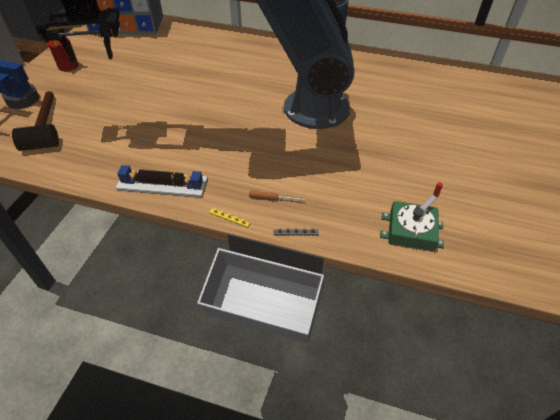

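View pics/side0.png

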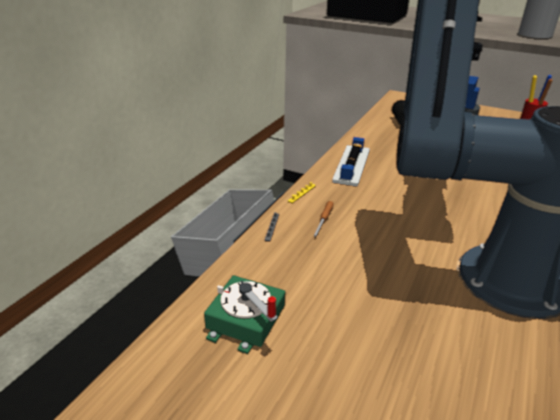

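View pics/wrist0.png

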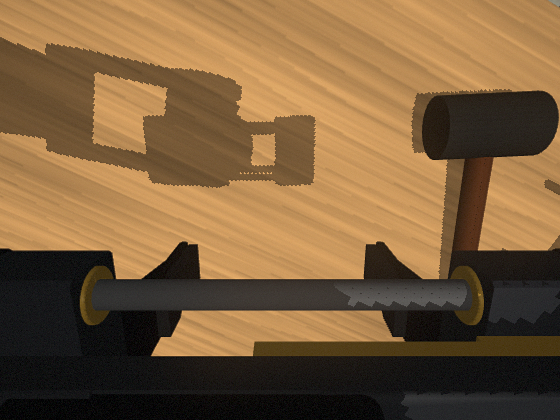

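```bash
cat >> h.py <<'E'
def delta(pos,yaw,tilt=None,ref=None):
    o=robot.get_obs(); R0=Ro.from_quat(o['tool_rot']); p=np.array(o['position'])
    R1=Ro.from_matrix(np.array([[np.cos(yaw),np.sin(yaw),0],[np.sin(yaw),-np.cos(yaw),0],[0,0,-1]]))
    d=R0.inv().apply(np.array(pos)-p)*100; r=(R0.inv()*R1).as_rotvec()
    print('t',o['time'],'pos',np.round(p,4),'-> d cm',np.round(d,2),'rot',np.round(r,3),'F',np.round(o['ft_force'],1),'w',round(float(o['grip_width']),4),'rows',np.ceil(max(np.linalg.norm(d)/4.17,np.degrees(np.linalg.norm(r))/7.16)))
E
python3 - <<'E'
from h import *
C={}
for cam in ['scene','side']:
    c=robot.camera(cam); C[cam]=(c,cloud(c))
def sel(lo,hi,z0,z1):
    out=[]
    for cam in C:
        W=C[cam][1].reshape(-1,3)
        m=(W[:,0]>lo[0])&(W[:,0]<hi[0])&(W[:,1]>lo[1])&(W[:,1]<hi[1])&(W[:,2]>z0)&(W[:,2]<z1)
        P=W[m];out.append(P)
        if len(P)>5: print('  ',cam,len(P),np.round(P.mean(0),4),[np.round(x,1) for x in rect(P)])
    return np.vstack(out)
print('railfoot'); P=sel((.38,-.46),(.54,-.18),.006,.018)
print('guardtop'); P=sel((.38,-.40),(.54,-.24),.034,.044)
print('posts'); P=sel((.38,-.46),(.54,-.18),.042,.05)
for s in (P[P[:,1]<-.32],P[P[:,1]>-.32]): print('   post',np.round(s.mean(0),4),len(s))
print('old');P=sel((.47,-.16),(.56,-.03),.003,.03)
print('new');P=sel((.46,.01),(.56,.14),.004,.03)
print('awl');P=sel((.36,-.12),(.46,.08),.004,.03)
print('housing top');P=sel((.3,.25),(.55,.45),.034,.042)
print('dial');P=sel((.3,.25),(.55,.45),.0445,.0485)
print('arm');P=sel((.3,.25),(.55,.45),.064,.073)
print('knob');P=sel((.28,.25),(.55,.45),.09,.12)
print('bin');P=sel((.56,-.14),(.80,.22),-.06,-.002)
print('binrim');P=sel((.56,-.14),(.80,.22),-.02,-.004)
E
```

```text
railfoot
   scene 838 [ 0.4777 -0.2985  0.012 ] [array([ 459.4, -309. ]), array([ 74.5, 230.3]), np.float64(10.6)]
   side 554 [ 0.4487 -0.2886  0.0114] [array([ 456.5, -309. ]), array([ 70.3, 233.7]), np.float64(10.3)]
guardtop
   scene 414 [ 0.4628 -0.3174  0.0393] [array([ 461. , -320.3]), array([ 33.9, 166.9]), np.float64(10.8)]
   side 219 [ 0.4587 -0.3237  0.0389] [array([ 457.1, -324.1]), array([ 30.3, 153.9]), np.float64(12.0)]
posts
   scene 217 [ 0.4603 -0.308   0.0453] [array([ 460. , -309.3]), array([ 35.9, 216.8]), np.float64(10.2)]
   side 110 [ 0.4531 -0.293   0.045 ] [array([ 456.4, -308.4]), array([ 33.7, 223. ]), np.float64(10.6)]
   post [ 0.4757 -0.3979  0.0453] 151
   post [ 0.4425 -0.2215  0.0452] 176
old
   scene 265 [ 0.5181 -0.0958  0.0073] [array([516.4, -97. ]), array([130.7,  81.1]), np.float64(84.7)]
   side 157 [ 0.5145 -0.094   0.0074] [array([518.3, -96.7]), array([111.8,  23.4]), np.float64(79.9)]
new
   scene 211 [0.5142 0.0761 0.0084] [array([493.1,  70.8]), array([ 59.7, 106.9]), np.float64(15.7)]
   side 159 [0.5085 0.0817 0.0088] [array([510.9,  
[... 798 characters left out ...]
3597 0.0692] [array([387.4, 364. ]), array([24.6, 98.7]), np.float64(58.9)]
knob
   scene 47 [0.354  0.3797 0.1007] [array([352. , 380.1]), array([12.9, 15.2]), np.float64(39.5)]
   side 96 [0.349  0.3824 0.1002] [array([349.6, 380.4]), array([13.5, 13.2]), np.float64(68.2)]
bin
   scene 3256 [ 0.6084  0.036  -0.032 ] [array([650.5,  39.9]), array([180.9, 359. ]), np.float64(0.0)]
   side 2253 [ 0.6456  0.0595 -0.0348] [array([650.8,  36.9]), array([268.3, 181.3]), np.float64(90.0)]
binrim
   scene 882 [ 0.5847  0.0433 -0.0121] [array([606.2,  41. ]), array([ 92.3, 356.4]), np.float64(0.0)]
   side 439 [ 0.6015  0.0526 -0.0132] [array([599.2,  38.3]), array([265. ,  84.8]), np.float64(87.3)]
```

>>> send_rows(
  deltas=[
    {"tz":-3,"rz":-0.12},
    {"tz":-4,"rz":-0.24},
    {"tz":-4,"rz":-0.36},
    {"tz":-4,"rz":-0.48},
    {"tz":-4,"rz":-0.6},
  ],
  claw=8.7,
)

```text
schema error: expected keys tx, ty, tz, rx, ry, rz
```

```bash
python3 -c "
from h import *
delta((.40,-.36,.26),1.7)"
```

```text
t 2.95 pos [ 0.2734 -0.562   0.2225] -> d cm [ 20.22 -12.63  -3.75] rot [-0.    -0.    -1.247] F [-0.8 -0.4  0.4] w 0.0869 rows 10.0
```

```bash
python3 -c "
from h import *
delta((.458,-.309,.17),1.755)"
```

```text
t 2.95 pos [ 0.2734 -0.562   0.2225] -> d cm [ 27.66 -14.67   5.25] rot [-0.    -0.    -1.302] F [-0.8 -0.4  0.4] w 0.0869 rows 11.0
```

>>> send_rows(
  deltas=[
    {"tx":2.5,"ty":-1.3,"tz":0,"rx":0,"ry":0,"rz":-0.118},
    {"tx":5,"ty":-2.6,"tz":0,"rx":0,"ry":0,"rz":-0.236},
    {"tx":7.5,"ty":-4,"tz":0,"rx":0,"ry":0,"rz":-0.354},
    {"tx":10,"ty":-5.3,"tz":0,"rx":0,"ry":0,"rz":-0.472},
    {"tx":12.5,"ty":-6.6,"tz":0,"rx":0,"ry":0,"rz":-0.59},
  ],
  claw=8.7,
)

```text
time: 3.37
position: [0.3575, -0.4469, 0.2226]
tool_rot: [0.866, 0.5, 0.0, 0.0]
ft_force: [0.1, -0.4, -0.8]
grip_width: 0.0869
```

```bash
python3 -c "
from h import *
delta((.458,-.309,.17),1.755)"
```

```text
t 3.3667 pos [ 0.3575 -0.4469  0.2226] -> d cm [16.97  1.82  5.26] rot [ 0.     0.    -0.707] F [ 0.1 -0.4 -0.8] w 0.0869 rows 6.0
```

>>> send_rows(
  deltas=[
    {"tx":3,"ty":0.3,"tz":0.5,"rx":0,"ry":0,"rz":-0.12},
    {"tx":6.5,"ty":0.7,"tz":1.5,"rx":0,"ry":0,"rz":-0.24},
    {"tx":10,"ty":1,"tz":3,"rx":0,"ry":0,"rz":-0.36},
    {"tx":13.5,"ty":1.4,"tz":4.2,"rx":0,"ry":0,"rz":-0.48},
    {"tx":17,"ty":1.8,"tz":5.2,"rx":0,"ry":0,"rz":-0.6},
  ],
)

```text
time: 3.78
position: [0.4587, -0.3086, 0.1699]
tool_rot: [0.679, 0.734, 0.0, -0.0]
ft_force: [0.2, 0.4, -1.4]
grip_width: 0.087
```

>>> send_rows(
  deltas=[
    {"tx":0,"ty":0,"tz":0,"rx":0,"ry":0,"rz":-0.107},
    {"tx":0,"ty":0,"tz":0,"rx":0,"ry":0,"rz":-0.107},
  ],
)

```text
time: 3.95
position: [0.4589, -0.3079, 0.1699]
tool_rot: [0.639, 0.769, 0.0, -0.001]
ft_force: [1.1, -0.6, -0.4]
grip_width: 0.0871
```

```bash
python3 - <<'E'
from h import *
delta((.458,-.309,.019),1.755)
o=robot.get_obs();c=robot.camera('wrist');save(c,'w1.png');W=cloud(c,o)
for n in ['guard','rail']:
  for d in robot.outline_of(n,'wrist')[:1]:
    P=W[d['pixels']];P=P[~np.isnan(P[:,0])];print(n,d['p'],len(P),np.round(np.percentile(P[:,2],[2,50,98]),3),[np.round(x,1) for x in rect(P)])
    P=P[(P[:,2]>.036)&(P[:,2]<.0425)]
    if len(P)>5: print(len(P),[np.round(x,1) for x in rect(P)])
for n in ['guard','rail']: print([ (np.round(W[int(d['xy'][1]),int(d['xy'][0])],3),d['p']) for d in robot.tip_of(n,'wrist')[:1]])
E
```

```text
t 3.95 pos [ 0.4589 -0.3079  0.1699] -> d cm [-0.11 -0.09 15.09] rot [-0.001 -0.001  0.001] F [ 1.1 -0.6 -0.4] w 0.0871 rows 4.0
guard 0.68 3813 [0.017 0.041 0.043] [array([ 459.1, -311.2]), array([ 27.9, 135.9]), np.float64(10.5)]
3171 [array([ 458.5, -306.5]), array([ 24.5, 126.2]), np.float64(10.0)]
rail 0.79 10943 [0.012 0.014 0.048] [array([ 456.1, -298.8]), array([ 72.3, 204.8]), np.float64(10.0)]
519 [array([ 458.6, -307.7]), array([ 25.7, 161.8]), np.float64(10.9)]
[(array([ 0.456, -0.304,  0.041]), 0.8)]
[(array([ 0.456, -0.303,  0.042]), 0.76)]
```

View pics/w1.png

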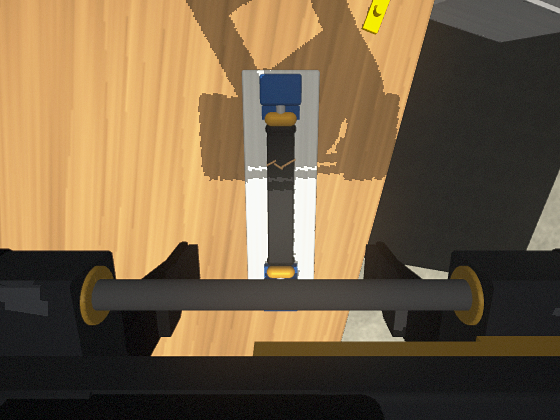

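>>> send_rows(
  deltas=[
    {"tx":-0.1,"ty":-0.05,"tz":4,"rx":0,"ry":0,"rz":0},
    {"tx":-0.1,"ty":-0.05,"tz":8,"rx":0,"ry":0,"rz":0},
    {"tx":-0.1,"ty":-0.05,"tz":11.5,"rx":0,"ry":0,"rz":0},
    {"tx":-0.1,"ty":-0.05,"tz":14,"rx":0,"ry":0,"rz":0},
    {"tx":-0.1,"ty":-0.05,"tz":15,"rx":0,"ry":0,"rz":0},
  ],
)

```text
time: 4.62
position: [0.4557, -0.3109, 0.0174]
tool_rot: [0.642, 0.766, 0.0, -0.003]
ft_force: [-0.2, 0.9, 0.5]
grip_width: 0.087
```

>>> send_rows(
  deltas=[
    {"tx":0,"ty":0,"tz":0,"rx":0,"ry":0,"rz":0},
    {"tx":0,"ty":0,"tz":0,"rx":0,"ry":0,"rz":0},
    {"tx":0,"ty":0,"tz":0,"rx":0,"ry":0,"rz":0},
    {"tx":0,"ty":0,"tz":0,"rx":0,"ry":0,"rz":0},
    {"tx":0,"ty":0,"tz":0,"rx":0,"ry":0,"rz":0},
  ],
  claw=0,
  squeeze=35,
)

```text
time: 5.03
position: [0.4587, -0.3121, 0.0223]
tool_rot: [0.641, 0.767, -0.0, 0.002]
ft_force: [-0.3, 0.3, 0.1]
grip_width: 0.0615
```

>>> send_rows(
  deltas=[
    {"tx":0,"ty":0,"tz":0,"rx":0,"ry":0,"rz":0},
    {"tx":0,"ty":0,"tz":0,"rx":0,"ry":0,"rz":0},
    {"tx":0,"ty":0,"tz":0,"rx":0,"ry":0,"rz":0},
  ],
)

```text
time: 5.28
position: [0.4581, -0.3114, 0.0211]
tool_rot: [0.641, 0.768, -0.0, 0.0]
ft_force: [-0.1, 0.6, -0.4]
grip_width: 0.0416
```

>>> send_rows(
  deltas=[
    {"tx":0,"ty":0,"tz":0,"rx":0,"ry":0,"rz":0},
    {"tx":0,"ty":0,"tz":0,"rx":0,"ry":0,"rz":0},
    {"tx":0,"ty":0,"tz":0,"rx":0,"ry":0,"rz":0},
    {"tx":0,"ty":0,"tz":0,"rx":0,"ry":0,"rz":0},
    {"tx":0,"ty":0,"tz":0,"rx":0,"ry":0,"rz":0},
  ],
)

```text
time: 5.7
position: [0.4579, -0.3112, 0.0205]
tool_rot: [0.641, 0.767, 0.0, -0.0]
ft_force: [0.1, 0.6, 1.5]
grip_width: 0.0236
```

```bash
python3 - <<'E'
from h import *
delta((.458,-.309,.12),1.755)
c=robot.camera('side');W=cloud(c)
E
```

```text
t 5.7 pos [ 0.4579 -0.3112  0.0205] -> d cm [ 0.21  0.05 -9.95] rot [ 0.    -0.    -0.005] F [0.1 0.6 1.5] w 0.0236 rows 3.0
```

Gripped at 23.6 mm. Pull straight up.

>>> send_rows(
  deltas=[
    {"tx":0,"ty":0,"tz":-0.5,"rx":0,"ry":0,"rz":0},
    {"tx":0,"ty":0,"tz":-1.2,"rx":0,"ry":0,"rz":0},
    {"tx":0,"ty":0,"tz":-2.2,"rx":0,"ry":0,"rz":0},
    {"tx":0,"ty":0,"tz":-3.5,"rx":0,"ry":0,"rz":0},
    {"tx":0,"ty":0,"tz":-5,"rx":0,"ry":0,"rz":0},
  ],
)

```text
time: 6.17
position: [0.4578, -0.3112, 0.0718]
tool_rot: [0.641, 0.767, 0.0, -0.0]
ft_force: [0.2, 0.1, 0.8]
grip_width: 0.0237
```

>>> send_rows(
  deltas=[
    {"tx":0,"ty":0,"tz":-3,"rx":0,"ry":0,"rz":0},
    {"tx":0,"ty":0,"tz":-7,"rx":0,"ry":0,"rz":0},
    {"tx":0,"ty":0,"tz":-10,"rx":0,"ry":0,"rz":0},
  ],
)

```text
time: 6.42
position: [0.4582, -0.3115, 0.1742]
tool_rot: [0.641, 0.767, -0.0, 0.001]
ft_force: [0.8, -0.4, -0.4]
grip_width: 0.0235
```

```bash
python3 - <<'E'
from h import *
o=robot.get_obs();c=robot.camera('wrist');save(c,'w2.png')
c=robot.camera('scene');save(c,'s2.png');W=cloud(c)
for d in robot.outline_of('guard','scene')[:1]:
    P=W[d['pixels']];P=P[~np.isnan(P[:,0])];print(d['p'],np.round(np.median(P,0),3),np.round(np.percentile(P[:,2],[2,50,98]),3))
# bin
for nm in ['scene','side']:
    c=robot.camera(nm);W=cloud(c).reshape(-1,3)
    for d in robot.outline_of('scrap_bin',nm)[:1]:
        P=W[d['pixels'].ravel()];P=P[~np.isnan(P[:,0])]
        P=P[(P[:,0]>.5)&(P[:,0]<.85)&(P[:,2]>-.2)]
        for z0 in (-.14,-.12,-.10,-.08,-.06,-.04,-.02):
            Q=P[(P[:,2]>z0)&(P[:,2]<z0+.02)]
            if len(Q): print(nm,z0,len(Q),'x',np.round(np.percentile(Q[:,0],[2,50,98]),3),'y',np.round(np.percentile(Q[:,1],[2,50,98]),3))
E
```

```text
0.96 [ 0.464 -0.283  0.188] [0.001 0.188 0.201]
scene -0.14 3061 x [0.607 0.649 0.717] y [-0.087  0.036  0.153]
scene -0.12 1550 x [0.58  0.598 0.724] y [-0.089  0.032  0.163]
scene -0.1 566 x [0.584 0.627 0.73 ] y [-0.089  0.007  0.168]
scene -0.08 612 x [0.568 0.632 0.735] y [-0.089  0.019  0.168]
scene -0.06 803 x [0.595 0.712 0.74 ] y [-0.089  0.019  0.168]
scene -0.04 481 x [0.6   0.605 0.713] y [-0.09   0.023  0.168]
scene -0.02 346 x [0.604 0.607 0.642] y [-0.089  0.049  0.167]
side -0.14 289 x [0.657 0.71  0.716] y [-0.09   0.016  0.168]
side -0.12 477 x [0.644 0.714 0.721] y [-0.091  0.023  0.168]
side -0.1 632 x [0.633 0.72  0.727] y [-0.092  0.044  0.168]
side -0.08 792 x [0.618 0.725 0.732] y [-0.092  0.063  0.168]
side -0.06 941 x [0.595 0.715 0.737] y [-0.092  0.099  0.168]
side -0.04 821 x [0.595 0.6   0.697] y [-0.092  0.079  0.168]
side -0.02 397 x [0.599 0.603 0.632] y [-0.089  0.065  0.168]
```

View pics/w2.png

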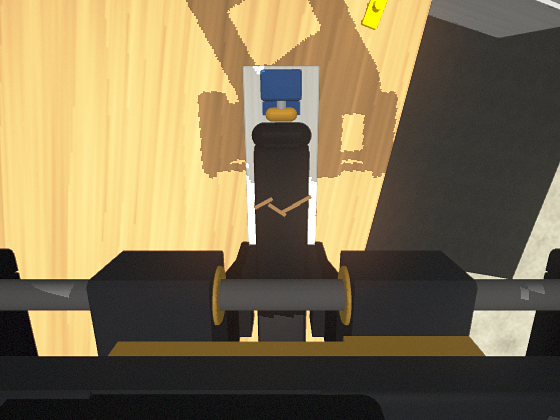

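View pics/s2.png

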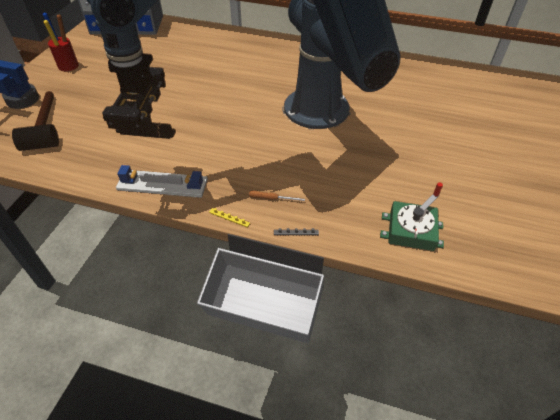

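```bash
python3 -c "
from h import *
delta((.665,.038,.11),1.571)"
```

```text
t 6.7667 pos [ 0.4569 -0.3103  0.1695] -> d cm [30.56 26.68  5.99] rot [-0.002 -0.002  0.179] F [-0.   0.3 -0.7] w 0.024 rows 10.0
```

>>> send_rows(
  deltas=[
    {"tx":2.5,"ty":2.2,"tz":0,"rx":0,"ry":0,"rz":0.015},
    {"tx":5.5,"ty":4.8,"tz":0,"rx":0,"ry":0,"rz":0.03},
    {"tx":8.5,"ty":7.4,"tz":0,"rx":0,"ry":0,"rz":0.05},
    {"tx":11.5,"ty":10,"tz":0,"rx":0,"ry":0,"rz":0.07},
    {"tx":14.5,"ty":12.6,"tz":0.5,"rx":0,"ry":0,"rz":0.09},
  ],
)

```text
time: 7.18
position: [0.5563, -0.1445, 0.1646]
tool_rot: [0.676, 0.737, -0.0, -0.001]
ft_force: [0.0, -0.7, -0.4]
grip_width: 0.0234
```

```bash
python3 -c "
from h import *
delta((.665,.038,.10),1.571)"
```

```text
t 7.1833 pos [ 0.5563 -0.1445  0.1646] -> d cm [17.23 12.43  6.45] rot [-0.002 -0.001  0.087] F [ 0.  -0.7 -0.4] w 0.0234 rows 6.0
```

>>> send_rows(
  deltas=[
    {"tx":3,"ty":2.2,"tz":0,"rx":0,"ry":0,"rz":0.02},
    {"tx":6,"ty":4.4,"tz":0,"rx":0,"ry":0,"rz":0.04},
    {"tx":9,"ty":6.6,"tz":0.5,"rx":0,"ry":0,"rz":0.06},
    {"tx":12,"ty":8.8,"tz":2,"rx":0,"ry":0,"rz":0.08},
    {"tx":15,"ty":11,"tz":4,"rx":0,"ry":0,"rz":0.087},
  ],
)

```text
time: 7.6
position: [0.653, 0.0144, 0.125]
tool_rot: [0.707, 0.708, 0.0, 0.0]
ft_force: [0.8, 0.2, 0.1]
grip_width: 0.0237
```

```bash
python3 - <<'E'
from h import *
delta((.668,.038,-.05),1.571)
c=robot.camera('scene');save(c,'s3.png')
E
```

```text
t 7.6 pos [0.653  0.0144 0.125 ] -> d cm [ 2.36  1.49 17.5 ] rot [0.    0.    0.001] F [0.8 0.2 0.1] w 0.0237 rows 5.0
```

View pics/s3.png

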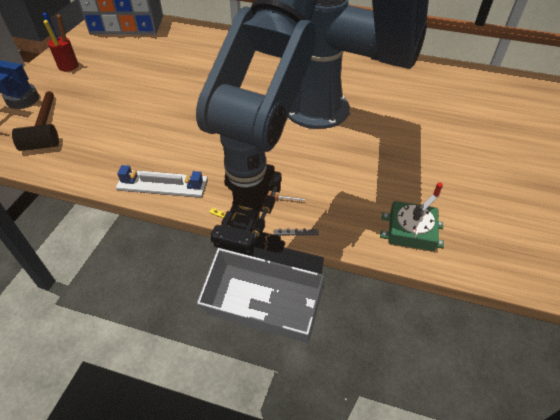

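>>> send_rows(
  deltas=[
    {"tx":2.3,"ty":1.5,"tz":2.5,"rx":0,"ry":0,"rz":0},
    {"tx":2.3,"ty":1.5,"tz":6.5,"rx":0,"ry":0,"rz":0},
    {"tx":2.3,"ty":1.5,"tz":10.5,"rx":0,"ry":0,"rz":0},
    {"tx":2.3,"ty":1.5,"tz":14,"rx":0,"ry":0,"rz":0},
    {"tx":2.3,"ty":1.5,"tz":17,"rx":0,"ry":0,"rz":0},
  ],
)

```text
time: 8.07
position: [0.6639, 0.0361, -0.0488]
tool_rot: [0.706, 0.708, -0.002, -0.003]
ft_force: [1.1, -0.4, -0.9]
grip_width: 0.024
```

>>> send_rows(
  deltas=[
    {"tx":0,"ty":0,"tz":0,"rx":0,"ry":0,"rz":0},
    {"tx":0,"ty":0,"tz":0,"rx":0,"ry":0,"rz":0},
  ],
)

```text
time: 8.23
position: [0.6639, 0.0358, -0.0474]
tool_rot: [0.706, 0.708, -0.002, -0.003]
ft_force: [-0.2, -0.3, -0.3]
grip_width: 0.0238
```

```bash
python3 - <<'E'
from h import *
delta((.668,.038,-.05),1.571)
c=robot.camera('scene');save(c,'s4.png')
E
```

```text
t 8.2333 pos [ 0.6639  0.0358 -0.0474] -> d cm [0.22 0.41 0.26] rot [-0.008 -0.001  0.002] F [-0.2 -0.3 -0.3] w 0.0238 rows 1.0
```

View pics/s4.png

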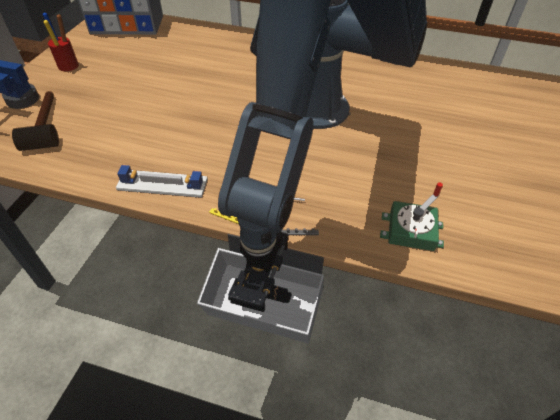

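Gripper and guard are inside the bin (around pixel 262,290). Release.

>>> send_rows(
  deltas=[
    {"tx":0,"ty":0,"tz":0,"rx":0,"ry":0,"rz":0},
    {"tx":0,"ty":0,"tz":0,"rx":0,"ry":0,"rz":0},
    {"tx":0,"ty":0,"tz":0,"rx":0,"ry":0,"rz":0},
    {"tx":0,"ty":0,"tz":0,"rx":0,"ry":0,"rz":0},
    {"tx":0,"ty":0,"tz":0,"rx":0,"ry":0,"rz":0},
  ],
  claw=4.5,
)

```text
time: 8.7
position: [0.6677, 0.0356, -0.0427]
tool_rot: [0.706, 0.708, 0.001, 0.001]
ft_force: [0.1, 0.1, -0.5]
grip_width: 0.0439
```

>>> send_rows(
  deltas=[
    {"tx":0,"ty":0,"tz":-3,"rx":0,"ry":0,"rz":0},
    {"tx":0,"ty":0,"tz":-7,"rx":0,"ry":0,"rz":0},
    {"tx":0,"ty":0,"tz":-11,"rx":0,"ry":0,"rz":0},
    {"tx":0,"ty":0,"tz":-15,"rx":0,"ry":0,"rz":0},
    {"tx":0,"ty":0,"tz":-19,"rx":0,"ry":0,"rz":0},
  ],
)

```text
time: 9.12
position: [0.6665, 0.0357, 0.148]
tool_rot: [0.706, 0.708, 0.0, 0.0]
ft_force: [0.6, -0.4, -0.8]
grip_width: 0.0451
```

```bash
python3 - <<'E'
from h import *
delta((.517,-.096,.14),2.9)
c=robot.camera('scene');save(c,'s5.png')
E
```

```text
t 9.1167 pos [0.6665 0.0357 0.148 ] -> d cm [-13.14 -14.98   0.8 ] rot [ 0.     0.    -1.327] F [ 0.6 -0.4 -0.8] w 0.0451 rows 11.0
```

View pics/s5.png

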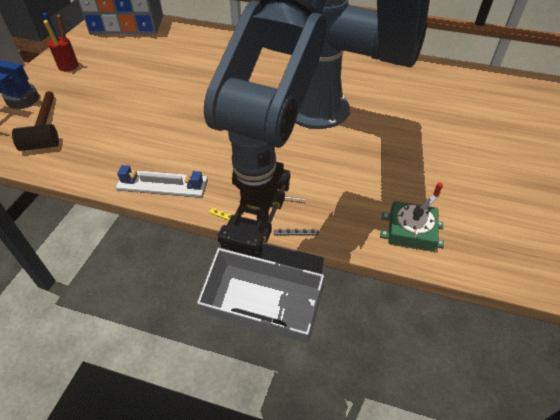

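>>> send_rows(
  deltas=[
    {"tx":-2.6,"ty":-3,"tz":0,"rx":0,"ry":0,"rz":0.028},
    {"tx":-5.2,"ty":-6,"tz":0,"rx":0,"ry":0,"rz":0.056},
    {"tx":-7.8,"ty":-9,"tz":0,"rx":0,"ry":0,"rz":0.084},
    {"tx":-10.5,"ty":-12,"tz":0.5,"rx":0,"ry":0,"rz":0.112},
    {"tx":-13.2,"ty":-15,"tz":1,"rx":0,"ry":0,"rz":0.14},
  ],
)

```text
time: 9.58
position: [0.5161, -0.0974, 0.1365]
tool_rot: [0.754, 0.657, 0.0, 0.001]
ft_force: [-0.3, -0.5, 0.0]
grip_width: 0.0449
```

>>> send_rows(
  deltas=[
    {"tx":0,"ty":0,"tz":0,"rx":0,"ry":0,"rz":0},
    {"tx":0,"ty":0,"tz":0,"rx":0,"ry":0,"rz":0},
  ],
)

```text
time: 9.75
position: [0.5156, -0.0977, 0.136]
tool_rot: [0.755, 0.655, -0.0, -0.0]
ft_force: [0.3, -0.3, 0.5]
grip_width: 0.0449
```

```bash
python3 - <<'E'
from h import *
o=robot.get_obs();c=robot.camera('wrist');save(c,'w6.png');W=cloud(c,o)
for n in ['old_strip','new_strip','guard']:
  for d in robot.outline_of(n,'wrist')[:1]:
    P=W[d['pixels']];P=P[~np.isnan(P[:,0])];print(n,d['p'],d['xy'],len(P),np.round(np.median(P,0),3),np.round(np.percentile(P[:,2],[2,50,98]),3),[np.round(x,1) for x in rect(P)])
delta((.517,-.096,.003),1.431)
s=robot.camera('scene');Ws=cloud(s)
for n in ['guard','old_strip']:
  for d in robot.outline_of(n,'scene')[:1]:
    P=Ws[d['pixels']];P=P[~np.isnan(P[:,0])];print(n,d['p'],d['xy'],len(P),np.round(np.median(P,0),3),np.round(np.percentile(P[:,2],[2,50,98]),3),[np.round(x,1) for x in rect(P)])
E
```

```text
old_strip 0.86 [283.6, 190.8] 1842 [ 0.518 -0.092  0.008] [0.006 0.008 0.018] [array([518.2, -96.8]), array([110.1,  14.7]), np.float64(81.4)]
new_strip 0.59 [264.5, 24.9] 1068 [0.523 0.043 0.008] [0.004 0.008 0.018] [array([523.2,  43.6]), array([15. , 44.2]), np.float64(17.1)]
guard 0.69 [420.6, 48.5] 3220 [ 0.694  0.025 -0.119] [-0.138 -0.119 -0.113] [array([698.7,  22.3]), array([114.6,  33.1]), np.float64(89.6)]
t 9.95 pos [ 0.5188 -0.0962  0.1362] -> d cm [-0.   -0.2  13.32] rot [0.002 0.    0.003] F [ 0.4 -0.5  0.4] w 0.0456 rows 4.0
guard 0.72 [263.1, 313.6] 228 [ 0.695  0.045 -0.116] [-0.122 -0.116 -0.082] [array([695.8,  39.3]), array([122.5,  61.6]), np.float64(74.2)]
old_strip 0.55 [228.5, 214.6] 258 [ 0.519 -0.097  0.007] [-0.     0.007  0.017] [array([515.5, -95.9]), array([109.9,  22.9]), np.float64(80.8)]
```

View pics/w6.png

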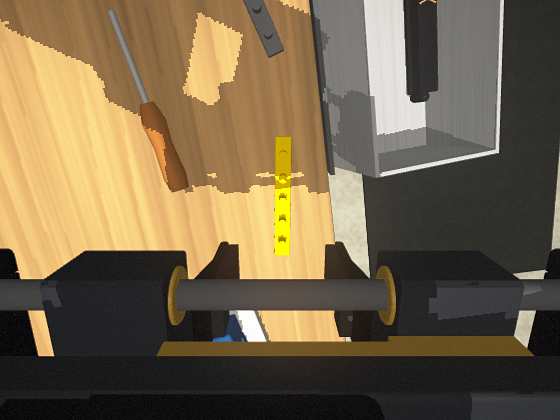

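>>> send_rows(
  deltas=[
    {"tx":0,"ty":0,"tz":3.5,"rx":0,"ry":0,"rz":0.01},
    {"tx":0,"ty":0,"tz":7,"rx":0,"ry":0,"rz":0.01},
    {"tx":0,"ty":0,"tz":10,"rx":0,"ry":0,"rz":0.01},
    {"tx":0,"ty":0,"tz":12,"rx":0,"ry":0,"rz":0.01},
    {"tx":0,"ty":0,"tz":12.7,"rx":0,"ry":0,"rz":0.01},
  ],
)

```text
time: 10.52
position: [0.5158, -0.0954, 0.0058]
tool_rot: [0.757, 0.653, -0.001, -0.002]
ft_force: [-0.4, 0.2, -0.4]
grip_width: 0.0452
```

>>> send_rows(
  deltas=[
    {"tx":0,"ty":0,"tz":0.2,"rx":0,"ry":0,"rz":0},
    {"tx":0,"ty":0,"tz":0.4,"rx":0,"ry":0,"rz":0},
    {"tx":0,"ty":0,"tz":0.4,"rx":0,"ry":0,"rz":0},
    {"tx":0,"ty":0,"tz":0.4,"rx":0,"ry":0,"rz":0},
  ],
)

```text
time: 10.85
position: [0.5183, -0.0969, 0.006]
tool_rot: [0.757, 0.653, 0.001, 0.001]
ft_force: [0.7, -0.1, 0.3]
grip_width: 0.0452
```

```bash
python3 - <<'E'
from h import *
delta((.518,-.0965,.004),1.421)
E
```

```text
t 10.85 pos [ 0.5183 -0.0969  0.006 ] -> d cm [ 0.03 -0.03  0.2 ] rot [0.003 0.001 0.002] F [ 0.7 -0.1  0.3] w 0.0452 rows 1.0
```

>>> send_rows(
  deltas=[
    {"tx":0,"ty":0,"tz":0.2,"rx":0,"ry":0,"rz":0},
    {"tx":0,"ty":0,"tz":0.2,"rx":0,"ry":0,"rz":0},
    {"tx":0,"ty":0,"tz":0.2,"rx":0,"ry":0,"rz":0},
    {"tx":0,"ty":0,"tz":0.2,"rx":0,"ry":0,"rz":0},
  ],
)

```text
time: 11.18
position: [0.5174, -0.0967, 0.0032]
tool_rot: [0.757, 0.653, 0.0, 0.0]
ft_force: [-0.6, 0.2, 1.5]
grip_width: 0.045
```

>>> send_rows(
  deltas=[
    {"tx":0,"ty":0,"tz":0,"rx":0,"ry":0,"rz":0},
    {"tx":0,"ty":0,"tz":0,"rx":0,"ry":0,"rz":0},
    {"tx":0,"ty":0,"tz":0,"rx":0,"ry":0,"rz":0},
    {"tx":0,"ty":0,"tz":0,"rx":0,"ry":0,"rz":0},
    {"tx":0,"ty":0,"tz":0,"rx":0,"ry":0,"rz":0},
  ],
  claw=0,
  squeeze=25,
)

```text
time: 11.6
position: [0.5172, -0.0966, 0.0028]
tool_rot: [0.757, 0.653, -0.0, -0.0]
ft_force: [-0.3, 0.1, 0.1]
grip_width: 0.0196
```

>>> send_rows(
  deltas=[
    {"tx":0,"ty":0,"tz":0,"rx":0,"ry":0,"rz":0},
    {"tx":0,"ty":0,"tz":0,"rx":0,"ry":0,"rz":0},
    {"tx":0,"ty":0,"tz":0,"rx":0,"ry":0,"rz":0},
    {"tx":0,"ty":0,"tz":0,"rx":0,"ry":0,"rz":0},
  ],
)

```text
time: 11.93
position: [0.5172, -0.0966, 0.0028]
tool_rot: [0.757, 0.653, -0.0, -0.0]
ft_force: [-0.4, -0.3, 0.0]
grip_width: 0.013
```

>>> send_rows(
  deltas=[
    {"tx":0,"ty":0,"tz":-1.5,"rx":0,"ry":0,"rz":0},
    {"tx":0,"ty":0,"tz":-4,"rx":0,"ry":0,"rz":0},
    {"tx":0,"ty":0,"tz":-7,"rx":0,"ry":0,"rz":0},
    {"tx":0,"ty":0,"tz":-9,"rx":0,"ry":0,"rz":0},
    {"tx":0,"ty":0,"tz":-10,"rx":0,"ry":0,"rz":0},
  ],
)

```text
time: 12.35
position: [0.5185, -0.0971, 0.1053]
tool_rot: [0.757, 0.653, 0.001, 0.002]
ft_force: [-0.1, -0.1, -0.5]
grip_width: 0.0139
```

```bash
python3 - <<'E'
from h import *
delta((.66,.045,.1),1.571)
c=robot.camera('wrist');save(c,'w7.png')
E
```

```text
t 12.35 pos [ 0.5185 -0.0971  0.1053] -> d cm [16.14 11.9   0.56] rot [ 0.004  0.001 -0.148] F [-0.1 -0.1 -0.5] w 0.0139 rows 5.0
```

View pics/w7.png

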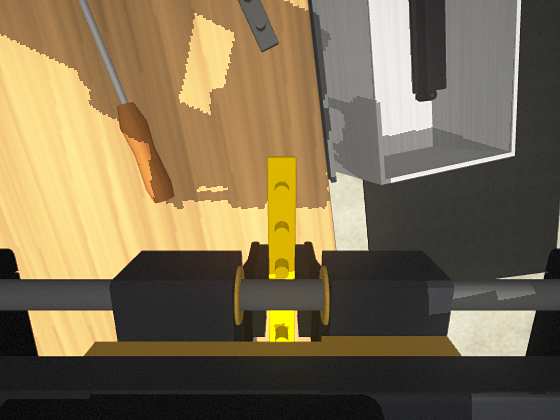

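Strip held level in the jaws (col 282). On to the bin.

>>> send_rows(
  deltas=[
    {"tx":3,"ty":2.2,"tz":0,"rx":0,"ry":0,"rz":-0.03},
    {"tx":6.3,"ty":4.6,"tz":0,"rx":0,"ry":0,"rz":-0.06},
    {"tx":9.6,"ty":7.1,"tz":0,"rx":0,"ry":0,"rz":-0.09},
    {"tx":12.9,"ty":9.5,"tz":0,"rx":0,"ry":0,"rz":-0.12},
    {"tx":16.1,"ty":11.9,"tz":0,"rx":0,"ry":0,"rz":-0.15},
  ],
)

```text
time: 12.82
position: [0.6589, 0.0467, 0.1012]
tool_rot: [0.706, 0.708, -0.001, -0.001]
ft_force: [1.2, -1.2, 0.0]
grip_width: 0.0135
```

>>> send_rows(
  deltas=[
    {"tx":0,"ty":0,"tz":2,"rx":0,"ry":0,"rz":0},
    {"tx":0,"ty":0,"tz":5.5,"rx":0,"ry":0,"rz":0},
    {"tx":0,"ty":0,"tz":9,"rx":0,"ry":0,"rz":0},
    {"tx":0,"ty":0,"tz":12.5,"rx":0,"ry":0,"rz":0},
    {"tx":0,"ty":0,"tz":15,"rx":0,"ry":0,"rz":0},
  ],
)

```text
time: 13.23
position: [0.6557, 0.0455, -0.0519]
tool_rot: [0.706, 0.708, -0.002, -0.002]
ft_force: [-0.5, -0.4, -0.5]
grip_width: 0.0133
```

>>> send_rows(
  deltas=[
    {"tx":0,"ty":0,"tz":0,"rx":0,"ry":0,"rz":0},
    {"tx":0,"ty":0,"tz":0,"rx":0,"ry":0,"rz":0},
  ],
)

```text
time: 13.4
position: [0.6563, 0.0453, -0.0499]
tool_rot: [0.706, 0.708, -0.002, -0.002]
ft_force: [0.3, -0.0, 0.8]
grip_width: 0.0131
```

```bash
python3 - <<'E'
from h import *
delta((.66,.045,-.045),1.571)
c=robot.camera('side');save(c,'d8.png')
E
```

```text
t 13.4 pos [ 0.6563  0.0453 -0.0499] -> d cm [-0.03  0.37 -0.5 ] rot [-0.006 -0.001  0.002] F [ 0.3 -0.   0.8] w 0.0131 rows 1.0
```

View pics/d8.png

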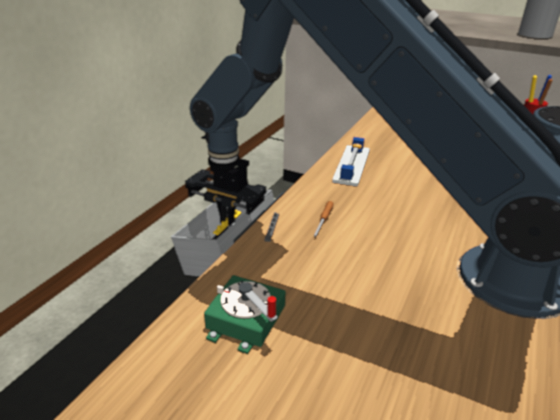

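>>> send_rows(
  deltas=[
    {"tx":0,"ty":0,"tz":0,"rx":0,"ry":0,"rz":0},
    {"tx":0,"ty":0,"tz":0,"rx":0,"ry":0,"rz":0},
    {"tx":0,"ty":0,"tz":0,"rx":0,"ry":0,"rz":0},
    {"tx":0,"ty":0,"tz":0,"rx":0,"ry":0,"rz":0},
    {"tx":0,"ty":0,"tz":0,"rx":0,"ry":0,"rz":0},
  ],
  claw=4,
)

```text
time: 13.87
position: [0.6593, 0.045, -0.046]
tool_rot: [0.706, 0.708, 0.001, 0.001]
ft_force: [0.5, -0.6, 0.6]
grip_width: 0.0366
```

>>> send_rows(
  deltas=[
    {"tx":0,"ty":0,"tz":-3,"rx":0,"ry":0,"rz":0},
    {"tx":0,"ty":0,"tz":-7,"rx":0,"ry":0,"rz":0},
    {"tx":0,"ty":0,"tz":-11,"rx":0,"ry":0,"rz":0},
    {"tx":0,"ty":0,"tz":-15,"rx":0,"ry":0,"rz":0},
    {"tx":0,"ty":0,"tz":-19,"rx":0,"ry":0,"rz":0},
  ],
)

```text
time: 14.28
position: [0.6582, 0.0451, 0.145]
tool_rot: [0.706, 0.708, 0.0, -0.0]
ft_force: [-0.2, -0.4, 0.4]
grip_width: 0.04
```

```bash
python3 - <<'E'
from h import *
o=robot.get_obs()
print(o['q'],o['position'])
c=robot.camera('scene');save(c,'s9.png');W=cloud(c)
for n in ['guard','old_strip']:
  for d in robot.outline_of(n,'scene')[:1]:
    P=W[d['pixels']];P=P[~np.isnan(P[:,0])];print(n,d['p'],d['xy'],len(P),np.round(np.median(P,0),3),np.round(np.percentile(P[:,2],[2,50,98]),3))
E
```

```text
[-1.00661139e-01  6.61411669e-01  1.40882363e+00  1.91378202e-05
  1.07135112e+00 -1.02651798e-01] [0.65824091 0.04508592 0.1449831 ]
guard 0.62 [258.9, 315.2] 293 [ 0.695  0.031 -0.117] [-0.139 -0.117 -0.044]
old_strip 0.6 [260.9, 309.0] 154 [ 0.679  0.042 -0.125] [-0.135 -0.125 -0.121]
```

View pics/s9.png

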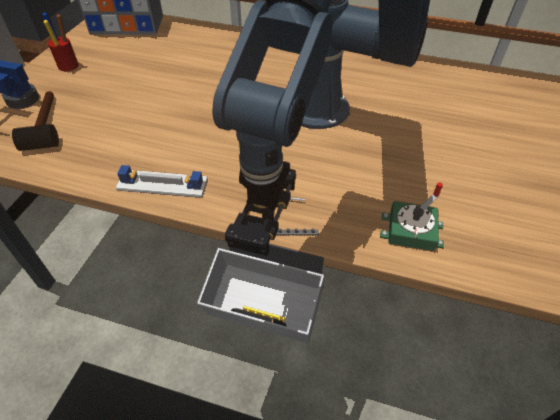

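```bash
python3 -c "
from h import *
delta((.348,.42,.19),1.646)"
```

```text
t 14.4333 pos [0.6617 0.0449 0.148 ] -> d cm [ 37.58 -31.24  -4.56] rot [ 0.01   0.001 -0.073] F [-0.5 -0.2 -0.1] w 0.0397 rows 12.0
```

>>> send_rows(
  deltas=[
    {"tx":2.5,"ty":-2,"tz":-1.5,"rx":0,"ry":0,"rz":-0.015},
    {"tx":5.5,"ty":-4.5,"tz":-3,"rx":0,"ry":0,"rz":-0.03},
    {"tx":8.5,"ty":-7,"tz":-4.5,"rx":0,"ry":0,"rz":-0.045},
    {"tx":11.5,"ty":-9.5,"tz":-4.5,"rx":0,"ry":0,"rz":-0.06},
    {"tx":14.5,"ty":-12,"tz":-4.5,"rx":0,"ry":0,"rz":-0.073},
  ],
  claw=0,
)

```text
time: 14.85
position: [0.5366, 0.1907, 0.1875]
tool_rot: [0.68, 0.733, -0.0, -0.0]
ft_force: [0.7, 1.3, -0.4]
grip_width: 0.0143
```

>>> send_rows(
  deltas=[
    {"tx":3.2,"ty":-2.4,"tz":0,"rx":0,"ry":0,"rz":0},
    {"tx":6.4,"ty":-4.8,"tz":0,"rx":0,"ry":0,"rz":0},
    {"tx":9.6,"ty":-7.2,"tz":0,"rx":0,"ry":0,"rz":0},
    {"tx":12.8,"ty":-9.6,"tz":0,"rx":0,"ry":0,"rz":0},
    {"tx":16,"ty":-12,"tz":0,"rx":0,"ry":0,"rz":0},
  ],
)

```text
time: 15.27
position: [0.4041, 0.3409, 0.1865]
tool_rot: [0.68, 0.733, -0.002, -0.001]
ft_force: [1.4, 1.0, 0.2]
grip_width: 0.0005
```

```bash
python3 -c "
from h import *
delta((.348,.42,.16),1.646)"
```

```text
t 15.2667 pos [0.4041 0.3409 0.1865] -> d cm [ 8.31 -5.    2.65] rot [-0.003  0.001 -0.001] F [1.4 1.  0.2] w 0.0005 rows 3.0
```

>>> send_rows(
  deltas=[
    {"tx":3,"ty":-1.8,"tz":0,"rx":0,"ry":0,"rz":0},
    {"tx":6,"ty":-3.6,"tz":0,"rx":0,"ry":0,"rz":0},
    {"tx":8.3,"ty":-5,"tz":1,"rx":0,"ry":0,"rz":0},
    {"tx":8.3,"ty":-5,"tz":2.5,"rx":0,"ry":0,"rz":0},
    {"tx":8.3,"ty":-5,"tz":2.5,"rx":0,"ry":0,"rz":0},
  ],
)

```text
time: 15.68
position: [0.347, 0.4187, 0.1594]
tool_rot: [0.679, 0.734, -0.004, -0.001]
ft_force: [-1.2, 0.6, -0.1]
grip_width: 0.0001
```

```bash
python3 - <<'E'
from h import *
delta((.349,.415,.081),1.646)
c=robot.camera('side');save(c,'d10.png');W=cloud(c).reshape(-1,3)
def s(lo,hi):
    m=np.all((W>lo)&(W<hi),1);return W[m]
P=s((.32,.34,.09),(.38,.40,.115));print('knob',len(P),[np.round(x,1) for x in rect(P)],np.percentile(P[:,2],98))
P=s((.3,.25,.066),(.5,.42,.073));print('arm',len(P),P.mean(0))
# fingers
P=s((.25,.40,.14),(.45,.50,.185));print('finger',len(P),[np.round(x,1) for x in rect(P)],P.min(0),P.max(0))
E
```

```text
t 15.6833 pos [0.347  0.4187 0.1594] -> d cm [-0.35  0.22  7.84] rot [-0.006  0.005  0.003] F [-1.2  0.6 -0.1] w 0.0001 rows 2.0
knob 98 [array([350.1, 380.8]), array([12.6, 13.7]), np.float64(29.3)] 0.10569532038491451
arm 357 [0.39230934 0.3598693  0.06926399]
finger 241 [array([341.7, 423.7]), array([28.1, 16.1]), np.float64(52.2)] [0.33617771 0.4076877  0.15884822] [0.35629048 0.43105424 0.18495015]
```

View pics/d10.png

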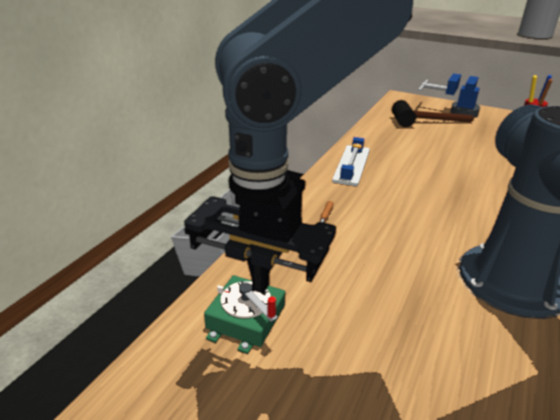

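>>> send_rows(
  deltas=[
    {"tx":-0.3,"ty":0.2,"tz":3,"rx":0,"ry":0,"rz":0},
    {"tx":-0.3,"ty":0.2,"tz":6,"rx":0,"ry":0,"rz":0},
    {"tx":-0.3,"ty":0.2,"tz":7.8,"rx":0,"ry":0,"rz":0},
    {"tx":-0.3,"ty":0.2,"tz":7.8,"rx":0,"ry":0,"rz":0},
    {"tx":-0.3,"ty":0.2,"tz":7.8,"rx":0,"ry":0,"rz":0},
  ],
)

```text
time: 16.15
position: [0.353, 0.4154, 0.0842]
tool_rot: [0.681, 0.733, -0.001, -0.0]
ft_force: [0.2, 0.9, 0.6]
grip_width: 0.0006
```

```bash
python3 - <<'E'
from h import *
delta((.3495,.399,.081),1.646)
cx=np.array([.4205,.345]);d=np.array([.075,-.997])
for th in (0,.1,.3,.55,.8,1.0,1.1,1.15):
    an=np.pi-.55+.075+th;k=cx+.078*np.array([np.cos(an),np.sin(an)]);print(th,np.round(k,4)); delta((*(k-d*.018),.081),1.646)
c=robot.camera('side');save(c,'d11.png')
E
```

```text
t 16.15 pos [0.353  0.4154 0.0842] -> d cm [-1.61 -0.47  0.33] rot [-0.002  0.002 -0.002] F [0.2 0.9 0.6] w 0.0006 rows 1.0
0 [0.3511 0.3807]
t 16.15 pos [0.353  0.4154 0.0842] -> d cm [-1.65 -0.44  0.33] rot [-0.002  0.002 -0.002] F [0.2 0.9 0.6] w 0.0006 rows 1.0
0.1 [0.3479 0.3736]
t 16.15 pos [0.353  0.4154 0.0842] -> d cm [-2.34 -0.82  0.33] rot [-0.002  0.002 -0.002] F [0.2 0.9 0.6] w 0.0006 rows 1.0
0.3 [0.3437 0.3586]
t 16.15 pos [0.353  0.4154 0.0842] -> d cm [-3.8  -1.35  0.33] rot [-0.002  0.002 -0.002] F [0.2 0.9 0.6] w 0.0006 rows 1.0
0.55 [0.3427 0.3392]
t 16.15 pos [0.353  0.4154 0.0842] -> d cm [-5.73 -1.59  0.33] rot [-0.002  0.002 -0.002] F [0.2 0.9 0.6] w 0.0006 rows 2.0
0.8 [0.3466 0.3201]
t 16.15 pos [0.353  0.4154 0.0842] -> d cm [-7.66 -1.34  0.34] rot [-0.002  0.002 -0.002] F [0.2 0.9 0.6] w 0.0006 rows 2.0
1.0 [0.353  0.3059]
t 16.15 pos [0.353  0.4154 0.0842] -> d cm [-9.12 -0.81  0.34] rot [-0.002  0.002 -0.002] F [0.2 0.9 0.6] w 0.0006 rows 3.0
1.1 [0.3572 0.2994]
t 16.15 pos [0.353  0.4154 0.0842] -> d cm [-9.81 -0.43  0.34] rot [-0.002  0.002 -0.002] F [0.2 0.9 0.6] w 0.0006 rows 3.0
1.15 [0.3596 0.2963]
t 16.15 pos [0.353  0.4154 0.0842] -> d cm [-10.13  -0.22   0.34] rot [-0.002  0.002 -0.002] F [0.2 0.9 0.6] w 0.0006 rows 3.0
```

View pics/d11.png

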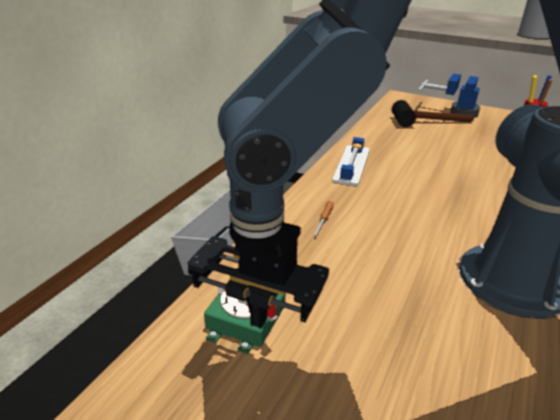

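>>> send_rows(
  deltas=[
    {"tx":-0.9,"ty":-0.2,"tz":0.2,"rx":0,"ry":0,"rz":0},
    {"tx":-1.7,"ty":-0.4,"tz":0.2,"rx":0,"ry":0,"rz":0},
    {"tx":-2.5,"ty":-0.7,"tz":0.2,"rx":0,"ry":0,"rz":0},
    {"tx":-3.2,"ty":-1.0,"tz":0.2,"rx":0,"ry":0,"rz":0},
    {"tx":-3.8,"ty":-1.2,"tz":0.2,"rx":0,"ry":0,"rz":0},
  ],
)

```text
time: 16.62
position: [0.3424, 0.3774, 0.0838]
tool_rot: [0.681, 0.733, 0.0, -0.001]
ft_force: [-3.6, 4.6, 0.1]
grip_width: 0.0005
```

```bash
cat > k.py <<'E'
from h import *
delta((.35,.35,.081),1.646)
cx=np.array([.4205,.345]);d=np.array([.075,-.997])
for th in (.55,.8,1.0,1.1,1.15):
    an=np.pi-.55+.075+th;k=cx+.078*np.array([np.cos(an),np.sin(an)]);print(th,np.round(k,4)); delta((*(k-d*.018),.081),1.646)
for cam in ('side','scene'):
    c=robot.camera(cam);W=cloud(c)
    n=len(__import__('os').listdir('pics'));save(c,f'k{n}_{cam}.png');print(f'k{n}_{cam}.png')
    m=c['color'].astype(int);red=(m[...,0]>110)&(m[...,1]<60)&(m[...,2]<60)
    P=W[red];P=P[~np.isnan(P[:,0])];P=P[(P[:,2]>.075)&(P[:,2]<.112)&(abs(P[:,0]-.36)<.06)&(abs(P[:,1]-.34)<.08)]
    if len(P)>5:
        q=(P[:,:2].min(0)+P[:,:2].max(0))/2; v=q-cx; print(cam,len(P),'knob~',np.round(q,4),'th~',round((np.arctan2(v[1],v[0])%(2*np.pi))-np.pi+.55-.075,3),'ztop',P[:,2].max())
    D=W[(abs(W[...,2]-.0470)<.004)&red&(np.hypot(W[...,0]-cx[0],W[...,1]-cx[1])<.045)]
    if len(D)>2: v=D.mean(0)[:2]-cx; print('dial mark ang',np.degrees(np.arctan2(v[1],v[0])),len(D),np.hypot(*v))
E
python3 k.py
```

```text
t 16.6167 pos [0.3424 0.3774 0.0838] -> d cm [-2.79  0.56  0.28] rot [-0.001 -0.002 -0.002] F [-3.6  4.6  0.1] w 0.0005 rows 1.0
0.55 [0.3427 0.3392]
t 16.6167 pos [0.3424 0.3774 0.0838] -> d cm [-2.02 -0.25  0.28] rot [-0.001 -0.002 -0.002] F [-3.6  4.6  0.1] w 0.0005 rows 1.0
0.8 [0.3466 0.3201]
t 16.6167 pos [0.3424 0.3774 0.0838] -> d cm [-3.95 -0.    0.28] rot [-0.001 -0.002 -0.002] F [-3.6  4.6  0.1] w 0.0005 rows 1.0
1.0 [0.353  0.3059]
t 16.6167 pos [0.3424 0.3774 0.0838] -> d cm [-5.41  0.53  0.27] rot [-0.001 -0.002 -0.002] F [-3.6  4.6  0.1] w 0.0005 rows 2.0
1.1 [0.3572 0.2994]
t 16.6167 pos [0.3424 0.3774 0.0838] -> d cm [-6.1   0.91  0.27] rot [-0.001 -0.002 -0.002] F [-3.6  4.6  0.1] w 0.0005 rows 2.0
1.15 [0.3596 0.2963]
t 16.6167 pos [0.3424 0.3774 0.0838] -> d cm [-6.42  1.12  0.27] rot [-0.001 -0.002 -0.002] F [-3.6  4.6  0.1] w 0.0005 rows 2.0
k15_side.png
k16_scene.png
```

```bash
python3 -c "
import cv2,numpy as np
a=cv2.imread('pics/k15_side.png')[240:370,180:330];b=cv2.imread('pics/k16_scene.png')[140:270,350:500]
cv2.imwrite('pics/kc1.png',cv2.resize(np.hstack([a,b]),None,fx=2.6,fy=2.6,interpolation=cv2.INTER_CUBIC))"
```

```text
(no output)
```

View pics/kc1.png

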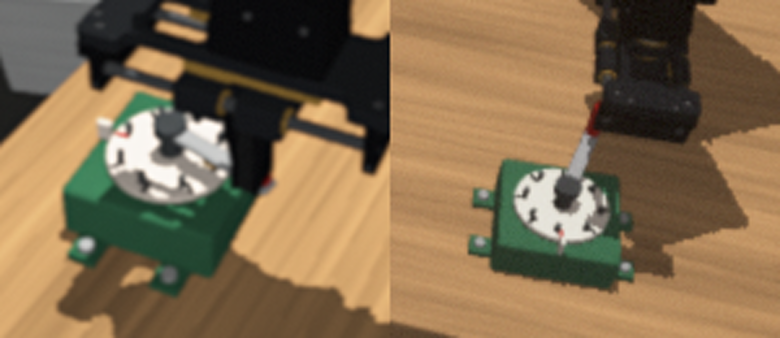

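>>> send_rows(
  deltas=[
    {"tx":-0.4,"ty":0.1,"tz":0.2,"rx":0,"ry":0,"rz":0},
    {"tx":-0.9,"ty":0.2,"tz":0.2,"rx":0,"ry":0,"rz":0},
    {"tx":-1.4,"ty":0.2,"tz":0.2,"rx":0,"ry":0,"rz":0},
    {"tx":-1.9,"ty":0.3,"tz":0.2,"rx":0,"ry":0,"rz":0},
    {"tx":-2.4,"ty":0.3,"tz":0.2,"rx":0,"ry":0,"rz":0},
  ],
)

```text
time: 17.13
position: [0.346, 0.3535, 0.0809]
tool_rot: [0.68, 0.733, -0.002, -0.001]
ft_force: [-4.5, 4.4, 0.3]
grip_width: 0.0004
```

```bash
python3 k.py; python3 -c "
import cv2,numpy as np,glob,os
f=sorted(glob.glob('pics/k*_*.png'),key=os.path.getmtime)[-2:]
a=cv2.imread(f[0])[240:370,180:330];b=cv2.imread(f[1])[140:270,350:500]
cv2.imwrite('pics/kc2.png',cv2.resize(np.hstack([a,b]),None,fx=2.6,fy=2.6,interpolation=cv2.INTER_CUBIC))"
```

```text
t 17.1333 pos [0.346  0.3535 0.0809] -> d cm [-0.38  0.38 -0.01] rot [-0.004  0.    -0.001] F [-4.5  4.4  0.3] w 0.0004 rows 1.0
0.55 [0.3427 0.3392]
t 17.1333 pos [0.346  0.3535 0.0809] -> d cm [ 0.39 -0.43 -0.01] rot [-0.004  0.    -0.001] F [-4.5  4.4  0.3] w 0.0004 rows 1.0
0.8 [0.3466 0.3201]
t 17.1333 pos [0.346  0.3535 0.0809] -> d cm [-1.54 -0.19 -0.01] rot [-0.004  0.    -0.001] F [-4.5  4.4  0.3] w 0.0004 rows 1.0
1.0 [0.353  0.3059]
t 17.1333 pos [0.346  0.3535 0.0809] -> d cm [-3.    0.35 -0.01] rot [-0.004  0.    -0.001] F [-4.5  4.4  0.3] w 0.0004 rows 1.0
1.1 [0.3572 0.2994]
t 17.1333 pos [0.346  0.3535 0.0809] -> d cm [-3.68  0.72 -0.01] rot [-0.004  0.    -0.001] F [-4.5  4.4  0.3] w 0.0004 rows 1.0
1.15 [0.3596 0.2963]
t 17.1333 pos [0.346  0.3535 0.0809] -> d cm [-4.01  0.93 -0.01] rot [-0.004  0.    -0.001] F [-4.5  4.4  0.3] w 0.0004 rows 1.0
k18_side.png
side 23 knob~ [0.3373 0.3393] th~ 0.543 ztop 0.10268807753103215
k19_scene.png
```

View pics/kc2.png

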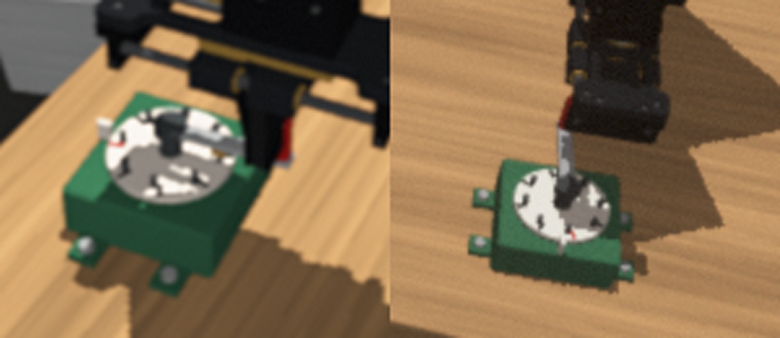

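>>> send_rows(
  deltas=[
    {"tx":-0.8,"ty":-0.2,"tz":0,"rx":0,"ry":0,"rz":0},
    {"tx":-1.6,"ty":-0.2,"tz":0,"rx":0,"ry":0,"rz":0},
    {"tx":-2.4,"ty":0,"tz":0,"rx":0,"ry":0,"rz":0},
    {"tx":-3.1,"ty":0.3,"tz":0,"rx":0,"ry":0,"rz":0},
    {"tx":-3.7,"ty":0.6,"tz":0,"rx":0,"ry":0,"rz":0},
  ],
)

```text
time: 17.65
position: [0.3581, 0.3178, 0.0811]
tool_rot: [0.68, 0.733, 0.001, -0.0]
ft_force: [-2.1, 5.1, -1.1]
grip_width: 0.0005
```

```bash
cat > v.py <<'E'
import cv2,numpy as np,glob,os,sys
f=sorted(glob.glob('pics/k*_*.png'),key=os.path.getmtime)[-2:]
a=cv2.imread(f[0])[240:370,180:330];b=cv2.imread(f[1])[140:270,350:500]
cv2.imwrite('pics/'+sys.argv[1],cv2.resize(np.hstack([a,b]),None,fx=2.6,fy=2.6,interpolation=cv2.INTER_CUBIC))
E
python3 k.py | grep -v '^0'; python3 v.py kc3.png
```

```text
t 17.65 pos [0.3581 0.3178 0.0811] -> d cm [ 3.27 -0.57  0.01] rot [ 0.001 -0.001 -0.001] F [-2.1  5.1 -1.1] w 0.0005 rows 1.0
t 17.65 pos [0.3581 0.3178 0.0811] -> d cm [ 4.04 -1.37  0.01] rot [ 0.001 -0.001 -0.001] F [-2.1  5.1 -1.1] w 0.0005 rows 2.0
t 17.65 pos [0.3581 0.3178 0.0811] -> d cm [ 2.11 -1.13  0.01] rot [ 0.001 -0.001 -0.001] F [-2.1  5.1 -1.1] w 0.0005 rows 1.0
1.0 [0.353  0.3059]
t 17.65 pos [0.3581 0.3178 0.0811] -> d cm [ 0.65 -0.6   0.01] rot [ 0.001 -0.001 -0.001] F [-2.1  5.1 -1.1] w 0.0005 rows 1.0
1.1 [0.3572 0.2994]
t 17.65 pos [0.3581 0.3178 0.0811] -> d cm [-0.04 -0.22  0.01] rot [ 0.001 -0.001 -0.001] F [-2.1  5.1 -1.1] w 0.0005 rows 1.0
1.15 [0.3596 0.2963]
t 17.65 pos [0.3581 0.3178 0.0811] -> d cm [-0.36 -0.01  0.01] rot [ 0.001 -0.001 -0.001] F [-2.1  5.1 -1.1] w 0.0005 rows 1.0
k21_side.png
side 11 knob~ [0.3496 0.3023] th~ 1.017 ztop 0.09829387295948677
k22_scene.png
```

View pics/kc3.png

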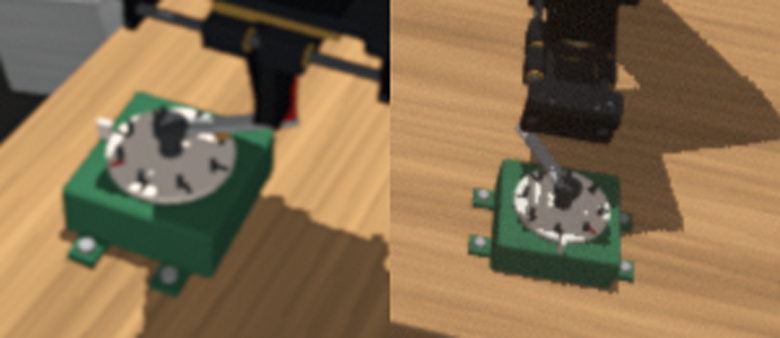

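>>> send_rows(
  deltas=[
    {"tx":-0.3,"ty":0.05,"tz":0,"rx":0,"ry":0,"rz":0},
    {"tx":-0.6,"ty":0.1,"tz":0,"rx":0,"ry":0,"rz":0},
    {"tx":-0.6,"ty":0.1,"tz":0,"rx":0,"ry":0,"rz":0},
  ],
)

```text
time: 18.0
position: [0.3593, 0.3156, 0.0813]
tool_rot: [0.682, 0.731, 0.004, -0.002]
ft_force: [-5.5, 17.8, -2.6]
grip_width: 0.0008
```

>>> send_rows(
  deltas=[
    {"tx":-0.2,"ty":0,"tz":0,"rx":0,"ry":0,"rz":0},
    {"tx":-0.3,"ty":0.05,"tz":0,"rx":0,"ry":0,"rz":0},
    {"tx":-0.3,"ty":0.05,"tz":0,"rx":0,"ry":0,"rz":0},
  ],
)

```text
time: 18.25
position: [0.3596, 0.3151, 0.0813]
tool_rot: [0.683, 0.73, 0.005, -0.003]
ft_force: [-9.6, 28.2, -3.1]
grip_width: 0.0004
```

```bash
python3 k.py | grep -v '^[01]'; python3 v.py kc4.png
```

```text
t 18.25 pos [0.3596 0.3151 0.0813] -> d cm [ 3.55 -0.72  0.07] rot [ 0.003 -0.012 -0.008] F [-9.6 28.2 -3.1] w 0.0004 rows 1.0
t 18.25 pos [0.3596 0.3151 0.0813] -> d cm [ 4.31 -1.53  0.08] rot [ 0.003 -0.012 -0.008] F [-9.6 28.2 -3.1] w 0.0004 rows 2.0
t 18.25 pos [0.3596 0.3151 0.0813] -> d cm [ 2.38 -1.28  0.06] rot [ 0.003 -0.012 -0.008] F [-9.6 28.2 -3.1] w 0.0004 rows 1.0
t 18.25 pos [0.3596 0.3151 0.0813] -> d cm [ 0.93 -0.73  0.04] rot [ 0.003 -0.012 -0.008] F [-9.6 28.2 -3.1] w 0.0004 rows 1.0
t 18.25 pos [0.3596 0.3151 0.0813] -> d cm [ 0.24 -0.35  0.03] rot [ 0.003 -0.012 -0.008] F [-9.6 28.2 -3.1] w 0.0004 rows 1.0
t 18.25 pos [0.3596 0.3151 0.0813] -> d cm [-0.08 -0.14  0.03] rot [ 0.003 -0.012 -0.008] F [-9.6 28.2 -3.1] w 0.0004 rows 1.0
k24_side.png
side 8 knob~ [0.351  0.3004] th~ 1.046 ztop 0.10121678930376132
k25_scene.png
```

View pics/kc4.png

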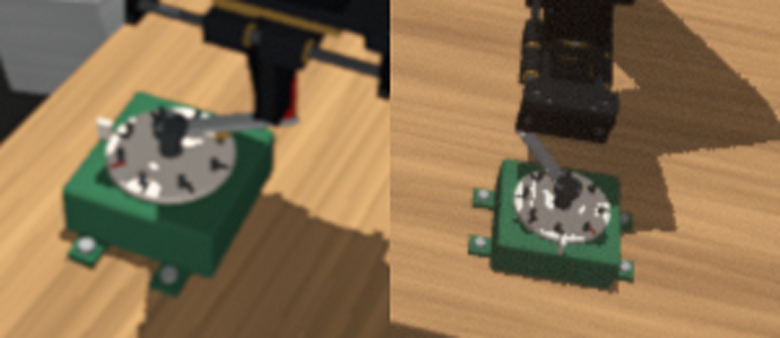

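>>> send_rows(
  deltas=[
    {"tx":2,"ty":-0.8,"tz":0,"rx":0,"ry":0,"rz":0},
    {"tx":5,"ty":-1.1,"tz":0,"rx":0,"ry":0,"rz":0},
    {"tx":8,"ty":-0.7,"tz":0,"rx":0,"ry":0,"rz":0},
    {"tx":10.5,"ty":-0.3,"tz":0,"rx":0,"ry":0,"rz":0},
    {"tx":11,"ty":-0.3,"tz":0,"rx":0,"ry":0,"rz":0},
  ],
)

```text
time: 18.77
position: [0.3502, 0.4222, 0.0815]
tool_rot: [0.679, 0.734, 0.003, 0.001]
ft_force: [0.5, 0.9, 0.5]
grip_width: 0.0006
```

>>> send_rows(
  deltas=[
    {"tx":0,"ty":0,"tz":0,"rx":0,"ry":0,"rz":0},
    {"tx":0,"ty":0,"tz":0,"rx":0,"ry":0,"rz":0},
    {"tx":0,"ty":0,"tz":0,"rx":0,"ry":0,"rz":0},
    {"tx":0,"ty":0,"tz":0,"rx":0,"ry":0,"rz":0},
    {"tx":0,"ty":0,"tz":0,"rx":0,"ry":0,"rz":0},
  ],
)

```text
time: 19.18
position: [0.3482, 0.4169, 0.0808]
tool_rot: [0.681, 0.733, -0.001, 0.0]
ft_force: [0.0, 0.3, 0.2]
grip_width: 0.0006
```

>>> send_rows(
  deltas=[
    {"tx":0,"ty":0,"tz":0,"rx":0,"ry":0,"rz":0},
    {"tx":0,"ty":0,"tz":0,"rx":0,"ry":0,"rz":0},
    {"tx":0,"ty":0,"tz":0,"rx":0,"ry":0,"rz":0},
    {"tx":0,"ty":0,"tz":0,"rx":0,"ry":0,"rz":0},
    {"tx":0,"ty":0,"tz":0,"rx":0,"ry":0,"rz":0},
  ],
)

```text
time: 19.6
position: [0.3482, 0.4182, 0.0808]
tool_rot: [0.68, 0.733, -0.0, 0.0]
ft_force: [-0.2, -0.7, 0.1]
grip_width: 0.0002
```

```bash
python3 k.py | grep -v '^[01]'; python3 v.py kc5.png
```

```text
t 19.6 pos [0.3482 0.4182 0.0808] -> d cm [-6.81 -0.33 -0.02] rot [-0.  0. -0.] F [-0.2 -0.7  0.1] w 0.0002 rows 2.0
t 19.6 pos [0.3482 0.4182 0.0808] -> d cm [-6.04 -1.14 -0.02] rot [-0.  0. -0.] F [-0.2 -0.7  0.1] w 0.0002 rows 2.0
t 19.6 pos [0.3482 0.4182 0.0808] -> d cm [-7.97 -0.9  -0.02] rot [-0.  0. -0.] F [-0.2 -0.7  0.1] w 0.0002 rows 2.0
t 19.6 pos [0.3482 0.4182 0.0808] -> d cm [-9.43 -0.36 -0.02] rot [-0.  0. -0.] F [-0.2 -0.7  0.1] w 0.0002 rows 3.0
t 19.6 pos [0.3482 0.4182 0.0808] -> d cm [-1.012e+01  1.000e-02 -2.000e-02] rot [-0.  0. -0.] F [-0.2 -0.7  0.1] w 0.0002 rows 3.0
t 19.6 pos [0.3482 0.4182 0.0808] -> d cm [-10.44   0.22  -0.02] rot [-0.  0. -0.] F [-0.2 -0.7  0.1] w 0.0002 rows 3.0
k27_side.png
side 19 knob~ [0.3462 0.3841] th~ -0.01 ztop 0.08505881962086104
k28_scene.png
scene 24 knob~ [0.3524 0.3796] th~ 0.005 ztop 0.10729975837484385
```

View pics/kc5.png

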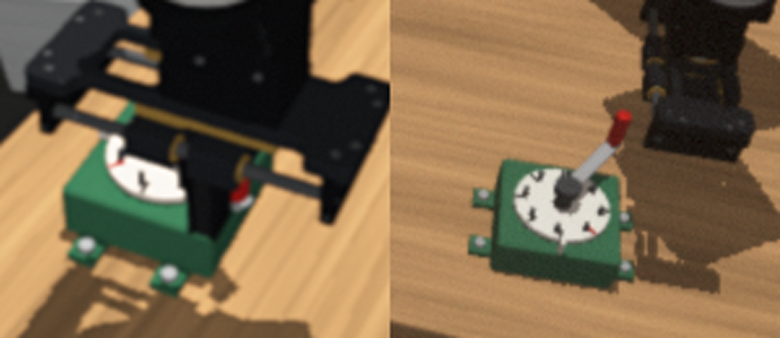

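>>> send_rows(
  deltas=[
    {"tx":-1.2,"ty":0,"tz":0,"rx":0,"ry":0,"rz":0},
    {"tx":-2.3,"ty":-0.2,"tz":0,"rx":0,"ry":0,"rz":0},
    {"tx":-3.1,"ty":-0.6,"tz":0,"rx":0,"ry":0,"rz":0},
    {"tx":-3.9,"ty":-0.85,"tz":0,"rx":0,"ry":0,"rz":0},
    {"tx":-4.6,"ty":-1.0,"tz":0,"rx":0,"ry":0,"rz":0},
  ],
)

```text
time: 20.12
position: [0.3403, 0.3706, 0.0808]
tool_rot: [0.681, 0.733, -0.001, -0.001]
ft_force: [-2.8, 5.3, -0.5]
grip_width: 0.0005
```

>>> send_rows(
  deltas=[
    {"tx":-0.8,"ty":-0.1,"tz":0,"rx":0,"ry":0,"rz":0},
    {"tx":-1.6,"ty":-0.1,"tz":0,"rx":0,"ry":0,"rz":0},
    {"tx":-2.4,"ty":0,"tz":0,"rx":0,"ry":0,"rz":0},
    {"tx":-3.2,"ty":0.1,"tz":0,"rx":0,"ry":0,"rz":0},
    {"tx":-4.0,"ty":0.3,"tz":0,"rx":0,"ry":0,"rz":0},
  ],
)

```text
time: 20.53
position: [0.3458, 0.3308, 0.0807]
tool_rot: [0.68, 0.733, -0.001, -0.001]
ft_force: [-2.5, 4.5, 0.3]
grip_width: 0.0002
```

>>> send_rows(
  deltas=[
    {"tx":-0.5,"ty":0.2,"tz":0,"rx":0,"ry":0,"rz":0},
    {"tx":-1.0,"ty":0.4,"tz":0,"rx":0,"ry":0,"rz":0},
    {"tx":-1.4,"ty":0.7,"tz":0,"rx":0,"ry":0,"rz":0},
    {"tx":-1.4,"ty":0.7,"tz":0,"rx":0,"ry":0,"rz":0},
  ],
)

```text
time: 20.87
position: [0.3548, 0.3174, 0.0807]
tool_rot: [0.681, 0.733, -0.001, -0.001]
ft_force: [-3.6, 3.7, -0.6]
grip_width: 0.0004
```

```bash
python3 k.py | grep -v '^[01]'; python3 v.py kc6.png
```

```text
t 20.8667 pos [0.3548 0.3174 0.0807] -> d cm [ 3.29 -0.24 -0.03] rot [-0.002  0.    -0.002] F [-3.6  3.7 -0.6] w 0.0004 rows 1.0
t 20.8667 pos [0.3548 0.3174 0.0807] -> d cm [ 4.06 -1.05 -0.03] rot [-0.002  0.    -0.002] F [-3.6  3.7 -0.6] w 0.0004 rows 2.0
t 20.8667 pos [0.3548 0.3174 0.0807] -> d cm [ 2.13 -0.8  -0.03] rot [-0.002  0.    -0.002] F [-3.6  3.7 -0.6] w 0.0004 rows 1.0
t 20.8667 pos [0.3548 0.3174 0.0807] -> d cm [ 0.67 -0.27 -0.03] rot [-0.002  0.    -0.002] F [-3.6  3.7 -0.6] w 0.0004 rows 1.0
t 20.8667 pos [0.3548 0.3174 0.0807] -> d cm [-0.01  0.11 -0.03] rot [-0.002  0.    -0.002] F [-3.6  3.7 -0.6] w 0.0004 rows 1.0
t 20.8667 pos [0.3548 0.3174 0.0807] -> d cm [-0.34  0.32 -0.03] rot [-0.002  0.    -0.002] F [-3.6  3.7 -0.6] w 0.0004 rows 1.0
k30_side.png
k31_scene.png
```

View pics/kc6.png

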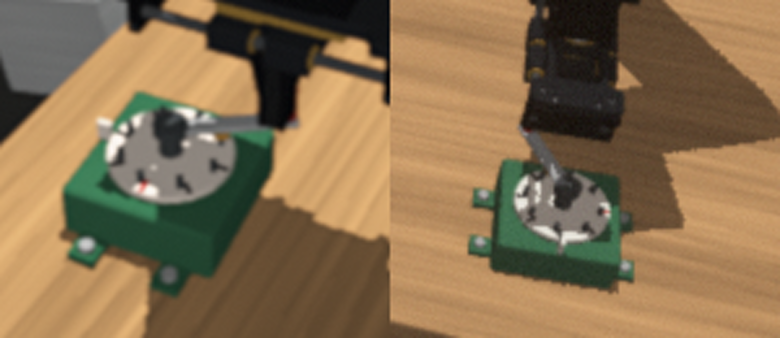

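Nearly there; press on to the stop as before.

>>> send_rows(
  deltas=[
    {"tx":-0.3,"ty":0.1,"tz":0,"rx":0,"ry":0,"rz":0},
    {"tx":-0.6,"ty":0.2,"tz":0,"rx":0,"ry":0,"rz":0},
    {"tx":-0.6,"ty":0.2,"tz":0,"rx":0,"ry":0,"rz":0},
  ],
)

```text
time: 21.22
position: [0.3565, 0.3147, 0.0808]
tool_rot: [0.682, 0.732, 0.001, -0.002]
ft_force: [-8.2, 13.5, -1.6]
grip_width: 0.0002
```

>>> send_rows(
  deltas=[
    {"tx":-0.2,"ty":0,"tz":0,"rx":0,"ry":0,"rz":0},
    {"tx":-0.3,"ty":0,"tz":0,"rx":0,"ry":0,"rz":0},
    {"tx":-0.3,"ty":0,"tz":0,"rx":0,"ry":0,"rz":0},
  ],
)

```text
time: 21.47
position: [0.3567, 0.3144, 0.0809]
tool_rot: [0.682, 0.731, 0.003, -0.003]
ft_force: [-11.8, 24.7, -3.0]
grip_width: 0.0003
```

At the stop again (24.7 N, hardly any travel). Retreat and let it spring back.

>>> send_rows(
  deltas=[
    {"tx":2,"ty":-0.6,"tz":0,"rx":0,"ry":0,"rz":0},
    {"tx":5,"ty":-0.9,"tz":0,"rx":0,"ry":0,"rz":0},
    {"tx":8,"ty":-0.5,"tz":0,"rx":0,"ry":0,"rz":0},
    {"tx":10.5,"ty":-0.2,"tz":0,"rx":0,"ry":0,"rz":0},
    {"tx":12,"ty":-0.2,"tz":0,"rx":0,"ry":0,"rz":0},
  ],
)

```text
time: 21.88
position: [0.3491, 0.4321, 0.0813]
tool_rot: [0.679, 0.734, 0.002, 0.001]
ft_force: [0.4, -0.2, 0.3]
grip_width: 0.0007
```

>>> send_rows(
  deltas=[
    {"tx":0,"ty":0,"tz":-3,"rx":0,"ry":0,"rz":0},
    {"tx":0,"ty":0,"tz":-6,"rx":0,"ry":0,"rz":0},
    {"tx":2,"ty":0,"tz":-9,"rx":0,"ry":0,"rz":0},
    {"tx":4,"ty":0,"tz":-11,"rx":0,"ry":0,"rz":0},
    {"tx":5,"ty":0,"tz":-12,"rx":0,"ry":0,"rz":0},
  ],
)

```text
time: 22.3
position: [0.3459, 0.4819, 0.2047]
tool_rot: [0.68, 0.733, 0.004, 0.001]
ft_force: [0.1, -0.2, 0.2]
grip_width: 0.0003
```

>>> send_rows(
  deltas=[
    {"tx":0,"ty":0,"tz":0,"rx":0,"ry":0,"rz":0},
    {"tx":0,"ty":0,"tz":0,"rx":0,"ry":0,"rz":0},
    {"tx":0,"ty":0,"tz":0,"rx":0,"ry":0,"rz":0},
    {"tx":0,"ty":0,"tz":0,"rx":0,"ry":0,"rz":0},
    {"tx":0,"ty":0,"tz":0,"rx":0,"ry":0,"rz":0},
  ],
)

```text
time: 22.72
position: [0.3432, 0.4775, 0.1994]
tool_rot: [0.68, 0.733, -0.002, 0.0]
ft_force: [-0.7, -0.3, -0.5]
grip_width: 0.0005
```

```bash
python3 k.py | grep -v '^[01]'; python3 v.py kc7.png; python3 - <<'E'
from h import *
c=robot.camera('scene');save(c,'end.png');W=cloud(c)
for n in ['guard','old_strip','new_strip','awl']:
  for d in robot.outline_of(n,'scene')[:1]:
    P=W[d['pixels']];P=P[~np.isnan(P[:,0])];print(n,round(d['p'],2),d['xy'],len(P),np.round(np.median(P,0),3),[np.round(x,0) for x in rect(P)])
E
```

```text
t 22.7167 pos [0.3432 0.4775 0.1994] -> d cm [-12.74  -0.24  11.87] rot [-0.002  0.002 -0.001] F [-0.7 -0.3 -0.5] w 0.0005 rows 5.0
t 22.7167 pos [0.3432 0.4775 0.1994] -> d cm [-11.97  -1.05  11.87] rot [-0.002  0.002 -0.001] F [-0.7 -0.3 -0.5] w 0.0005 rows 5.0
t 22.7167 pos [0.3432 0.4775 0.1994] -> d cm [-13.9   -0.81  11.88] rot [-0.002  0.002 -0.001] F [-0.7 -0.3 -0.5] w 0.0005 rows 5.0
t 22.7167 pos [0.3432 0.4775 0.1994] -> d cm [-15.36  -0.27  11.88] rot [-0.002  0.002 -0.001] F [-0.7 -0.3 -0.5] w 0.0005 rows 5.0
t 22.7167 pos [0.3432 0.4775 0.1994] -> d cm [-16.05   0.1   11.88] rot [-0.002  0.002 -0.001] F [-0.7 -0.3 -0.5] w 0.0005 rows 5.0
t 22.7167 pos [0.3432 0.4775 0.1994] -> d cm [-16.37   0.31  11.88] rot [-0.002  0.002 -0.001] F [-0.7 -0.3 -0.5] w 0.0005 rows 5.0
k33_side.png
side 118 knob~ [0.3488 0.3815] th~ 0.004 ztop 0.10697768562858412
k34_scene.png
scene 16 knob~ [0.3529 0.3788] th~ 0.011 ztop 0.10805955513752141
guard 0.52 [262.0, 290.9] 7163 [ 0.631  0.029 -0.116] [array([659.,  38.]), array([261., 163.]), np.float64(90.0)]
old_strip 0.56 [258.9, 311.9] 202 [ 0.679  0.041 -0.125] [array([678.,  44.]), array([ 26., 108.]), np.float64(0.0)]
new_strip 0.76 [290.7, 231.9] 186 [0.515 0.074 0.006] [array([515.,  77.]), array([ 14., 102.]), np.float64(17.0)]
awl 0.81 [266.1, 193.9] 202 [ 0.428 -0.031  0.015] [array([420.,  -9.]), array([ 19., 130.]), np.float64(14.0)]
```

View pics/kc7.png

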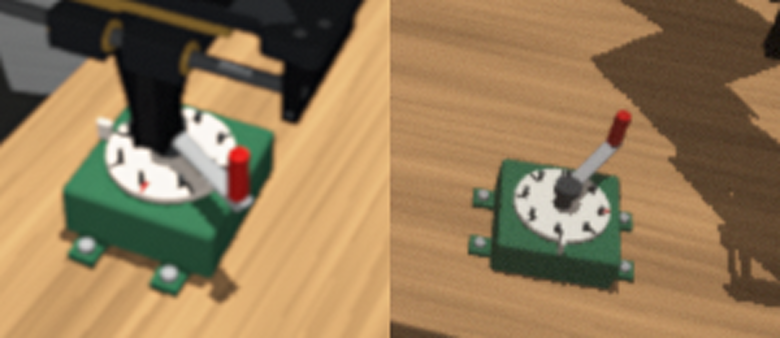

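View pics/end.png

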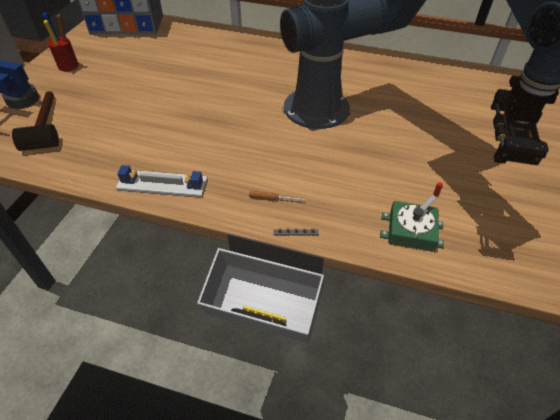

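```bash
python3 -c "
from rig import robot
print(robot.hand_in())"
```

```text
the job is handed in; nothing more can be done
None
```

The guard and the old yellow strip are both in the scrap bin, and the tally has been logged twice. I handed the job in at about 23 s on the robot's clock.

- **Scrap pieces:** I lifted the guard straight up off its rail and lowered it into the bin, then did the same with the yellow strip. The final scene image shows both at the bottom of the bin. In that last view the network's outline for the guard was wrong: it took in the whole bin, at p = 0.52. I relied on earlier wrist and scene measurements, which put the guard about 25 mm above the bin floor, and on the picture.
- **Bin:** I measured it leaning back by about 0.26 rad before I put anything in, and I left it like that.
- **Tally:** I swung the lever to its stop twice by its knob, after both pieces were in the bin. At the stop the force rose to about 28 N the first time and 25 N the second, with almost no further travel. My camera reading at the first stop was only 1.05 rad of the 1.1, but most of the knob was hidden. The lever sprang back to 0 ± 0.01 rad each time. The dial's red mark moved about one eighth turn per stroke, judged by eye. I never touched the dial.
- **New strip and awl:** the new grey strip still lies where I first measured it, and the awl looks unmoved in the picture. The measured centre of the awl's outline differed between views, because its spike was only sometimes included.

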